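Reload the sensor test rack in reverse order

ROBOT

A 7-joint arm with a two-finger parallel gripper is mounted at the origin on the work surface. World frame = base frame: x ahead of the robot, y to its left, z up, the work surface at z = 0. Lengths are in m, angles in rad, forces in N, time in s.
With the tool pointing down it reaches from about 0.4 to 0.875 m from the base axis. Payload 6.5 kg.
Tool frame: the origin (TCP) lies midway between the tips of the shut fingers; the grasp point (between the pads) lies 19 mm behind it; z points along the fingers, x is the direction in which the jaws open and shut, and the axes are right-handed (so a half turn about z gives the same grasp; the last joint's range is limited). The gripper opens to 85 mm and grips with 20 to 120 N. Pads are 22 mm wide; open, the fingers measure 114 mm over their backs; the gripper's body (76 mm by 85 mm) begins 54 mm behind the grasp point. The pads swing forward as they close: fully open they stand 13 mm farther back than shut.
Start: joints at [1.159, 0.536, -0.004, 1.538, 0.003, 1.067, -0.071], TCP at [0.22, -0.612, 0.202] pointing down, gripper open.
Joint ranges: [-2.7, 2.7], [-0.37, 2.16], [-1.27, 1.26], [0.24, 2.4], [-1.31, 4.45], [0.19, 1.91], [-2.76, 2.76]. Speed limits (rad/s): [2.39, 2.39, 3.14, 3.14, 3.14, 3.14, 3.14].

INTERFACE

Orientations are given as a 3x3 rotation matrix whose columns are the frame's x, y, z axes.
In Python, from cell import robot, snapshot, ticket gives the robot as it stands. The module is installed in compiled form; this text tells all that it offers.
- The arm moves only by the tool move_arm, never from a script. Its argument "series" is a list of rows, each a list of 6 numbers: the shift along the tool's x, y, z in cm, then the turn, a rotation vector about the tool's x, y, z in rad. A call has 1 to 10 rows; each row shifts and turns the pose as measured when the row begins, along the tool's axes as they then stand; what a row does not reach is not made up. A row lasts 1/12 s, in which the tool goes at most 41.7 mm and 7.16 degrees, less where a joint would pass 70% of its speed; a pose out of reach is approached as far as the arm can. A call with a gripper value outside its range is refused whole. "claw" is the opening, from 0 (shut) to 1 (fully open), set as the call begins (left out, the last holds). The fingers move at their own pace and stop on an object; the grip force is fixed at half the most. Time passes only in rows, so rows that do not move let the fingers close. It gives the time, the measured TCP pose, the force and the opening at its end, in the units of the state.
- robot.get_state(): the state, without advancing time (a new reading comes with each control period).
- snapshot(name): name is "scene" or "top" or "wrist"; returns a dict with "color" (384x512x3 uint8, red, green, blue), "depth" (384x512 float32, m along the optical axis (not along the pixel's ray), 0 where there is no reading), "fx", "fy", "cx", "cy" (pixels), "rvec" (rotation vector, rad) and "tvec" (3), from world to camera coordinates, as OpenCV has them. Camera axes: x right, y down, z forward; pixel columns grow to the right and rows downward; lengths in m; the calibration is good to about 2 mm. A picture is of the moment at which its call begins.
- ticket.hand_in(): hands the job in, once; it reports no verdict.
The state is a dict: "time": time; "joints": joint angles; "dq": joint speeds; "joint_efforts": joint torques, N m; "tcp_pos": TCP position; "tcp_rot": TCP orientation; "force": force on the tool from outside, world axes, zero at the start; "torque": the same for the moment, N m; "finger_gap": finger opening in m.
Only numpy, scipy, OpenCV 4.12 (cv2) and the standard library are available. Lean on these libraries where they do the work, as an engineer would, in place of code of your own. Each camera call takes 0.05 s, during which the arm holds its last target.

TASK

Move the four sensors from the plastic wash rack into the four pockets of the aluminium test rack, in reverse order: the sensor that stands nearest the wash rack's handle goes into the pocket farthest from the test rack's brass inlet, the next one into the next pocket, and so on, until the sensor farthest from the handle stands in the pocket nearest the inlet. Set each one down gently, without dropping or throwing it, upright on the floor of its own pocket.

Things in the scene. Friction and masses are not known exactly. Their poses are not given: they have to be found in the camera images.
- box_sensor: Sensor with a square black plastic head, 38 x 38 mm, from 40 to 78 mm above the foot's underside, its sides along the sensor's x and y; total height 79 mm. It stands on a round steel foot, diameter 32 and 40 tall, the same on all four sensors. Origin: centre of the foot's underside; z up; at the start its x runs along the wash rack's x (level, the row's direction). 0.08 to 0.28 kg.
- round_sensor: Sensor with a round black plastic can for a head, diameter 40 mm, from 40 to 80 mm above the foot's underside; total height 81 mm. It stands on a round steel foot, diameter 32 and 40 tall, the same on all four sensors. Origin: centre of the foot's underside; z up; at the start its x runs along the wash rack's x (level, the row's direction). 0.08 to 0.28 kg.
- hex_sensor: Sensor with a hexagonal steel head, 36 mm across flats, from 40 to 76 mm above the foot's underside, two of its flats facing the sensor's +y and -y, and a black round connector, diameter 20 mm, on top; total height 90 mm. It stands on a round steel foot, diameter 32 and 40 tall, the same on all four sensors. Origin: centre of the foot's underside; z up; at the start its x runs along the wash rack's x (level, the row's direction). 0.08 to 0.28 kg.
- slim_sensor: Sensor with a slim round steel stem for a head, diameter 20 mm, from 40 to 96 mm above the foot's underside, black at the top; total height 96 mm. It stands on a round steel foot, diameter 32 and 40 tall, the same on all four sensors. Origin: centre of the foot's underside; z up; at the start its x runs along the wash rack's x (level, the row's direction). 0.08 to 0.28 kg.
- box_cup: White square plastic cup, fixed on the wash rack, the one in which the box sensor stands at the start (so it marks that sensor's first place). The four cups are alike: outside 58 x 58 mm, inside 48 x 48, floor 4 mm thick, rim 16 mm above the cup's underside. Origin: centre of its underside; axes as the wash rack's. It does not move.
- round_cup: White square plastic cup, fixed on the wash rack, the one in which the round sensor stands at the start (so it marks that sensor's first place). The four cups are alike: outside 58 x 58 mm, inside 48 x 48, floor 4 mm thick, rim 16 mm above the cup's underside. Origin: centre of its underside; axes as the wash rack's. It does not move.
- hex_cup: White square plastic cup, fixed on the wash rack, the one in which the hex sensor stands at the start (so it marks that sensor's first place). The four cups are alike: outside 58 x 58 mm, inside 48 x 48, floor 4 mm thick, rim 16 mm above the cup's underside. Origin: centre of its underside; axes as the wash rack's. It does not move.
- slim_cup: White square plastic cup, fixed on the wash rack, the one in which the slim sensor stands at the start (so it marks that sensor's first place). The four cups are alike: outside 58 x 58 mm, inside 48 x 48, floor 4 mm thick, rim 16 mm above the cup's underside. Origin: centre of its underside; axes as the wash rack's. It does not move.
- wash_rack: The rack that the sensors leave: a grey plastic tray 6 mm thick and 74 mm wide with a row of four white cups along its x axis, centred at x = -96, -32, +32 and +96 mm (y = 0); a black arched carrying handle, 60 mm high and 70 mm wide, stands across its +x end at x = 155 mm. Origin: underside, in the middle of the row; x along the row towards the handle, z up. The sensors' feet stand 10 mm above its origin. Fixed during the job; left or right of the robot's middle.
- test_rack: The rack that the sensors go to: an aluminium block 272 x 74 x 30 mm with a row of four empty square pockets, 48 x 48 mm, 20 mm deep (floor 10 mm above the origin, walls 13 to 16 mm thick), centred at x = -96, -32, +32 and +96 mm (y = 0); a brass water inlet, 52 mm high, sits at its +x end at x = 158 mm. Origin: underside, in the middle of the row; x along the row towards the inlet, z up. Fixed during the job; on the other side of the robot's middle from the wash rack.

How it is judged:
By the outcome, as a careful person would: the job done as asked, in the order asked, and still so for the second after the job is handed in, with the robot touching nothing.
It also fails if it takes over 109 s, if anything falls off the work surface, if the arm or the gripper's body presses on something with over 40 N, if the wrist force passes 120 N, or if a joint passes its speed limit or range.

## Working session

There is one attempt and no reset: what is moved stays moved. The work goes in short steps, Python scripts to look and compute and a tool call to move; the robot and the scene stay as the last step left them, time stands still between calls to the robot, and variables do not carry over. Pictures are saved under pics/ and viewed, and the job is handed in when it is done.

Besides the shell and the picture viewer there is one more tool, called after "Request:" by a JSON object that holds its "api" and its "payload", one argument or row to a line. move_arm: Moves the arm, as the interface text tells. Its arguments: {"type":"object","properties":{"series":{"type":"array"},"claw":{"type":"number"}},"required":["series"]}

```bash
mkdir -p pics
cat > h.py <<'E'
import numpy as np, cv2
from cell import robot, snapshot, ticket
def save(s,n): cv2.imwrite('pics/'+n+'.png', cv2.cvtColor(s['color'],cv2.COLOR_RGB2BGR))
def world(s,u,v,z=None):
    R=cv2.Rodrigues(np.array(s['rvec'],float))[0]; t=np.array(s['tvec'],float).ravel()
    d=np.stack([(np.asarray(u)-s['cx'])/s['fx'],(np.asarray(v)-s['cy'])/s['fy'],np.ones(np.shape(u))],-1)
    C=-R.T@t; D=d@R
    if z is None:
        dep=s['depth'][np.asarray(v,int),np.asarray(u,int)]
        return C+D*dep[...,None]
    return C+D*((z-C[2])/D[...,2])[...,None]
E
python3 - <<'E'
from h import *
for n in ['scene','top','wrist']:
    s=snapshot(n); save(s,n+'0'); print(n,s['fx'],s['rvec'],s['tvec'])
    R=cv2.Rodrigues(np.array(s['rvec'],float))[0];print(-R.T@np.array(s['tvec']).ravel())
st=robot.get_state(); print(st)
E
```

```text
scene 465.92321241188057 [ 2.25041699  1.29871493 -0.38613953] [-0.26348758 -0.38021187  1.28345907]
[ 1.02080845 -0.29618076  0.85526664]
top 391.16465775688005 [ 2.20818601 -2.1556091   0.08744757] [-0.0239355   0.51570463  0.77611686]
[ 0.45361191 -0.01103114  0.81424572]
wrist 328.3723938598477 [-2.35638549  1.65548324  0.25863716] [-0.64915565 -0.03849048  0.37963643]
[ 0.29374148 -0.58488164  0.37234098]
{'time': 0.15, 'joints': array([ 1.1587567 ,  0.53700943, -0.00443356,  1.5386073 ,  0.00257614,
        1.06726425, -0.07120909]), 'dq': array([-0.0001575 , -0.00215271,  0.00120788, -0.00213491,  0.00078144,
        0.00153634, -0.00109206]), 'joint_efforts': array([ 1.63428362e-03, -5.83783793e+01,  1.04972385e+00, -2.59350622e+01,
        1.24836189e-02,  6.51062932e-03,  6.25438543e-05]), 'tcp_pos': array([ 0.22016897, -0.61105023,  0.20111835]), 'tcp_rot': array([[ 3.39030010e-01, -9.40775422e-01, -5.07451808e-04],
       [-9.40774688e-01, -3.39030381e-01,  1.17799540e-03],
       [-1.28027070e-03,  7.80220220e-05, -9.99999177e-01]]), 'force': array([ 0.84452143, -0.78125837,  0.93889522]), 'torque': array([-0.01277279, -0.04528855,  0.05585244]), 'finger_gap': 0.08511152428499046}
```

View pics/scene0.png

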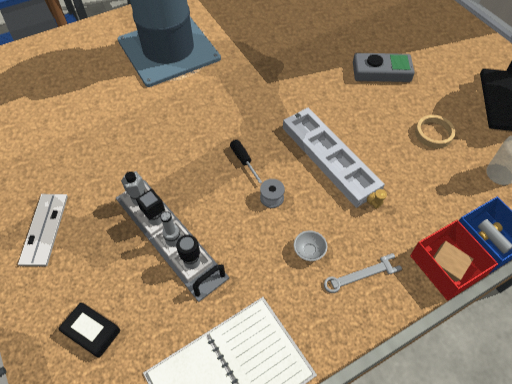

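View pics/top0.png

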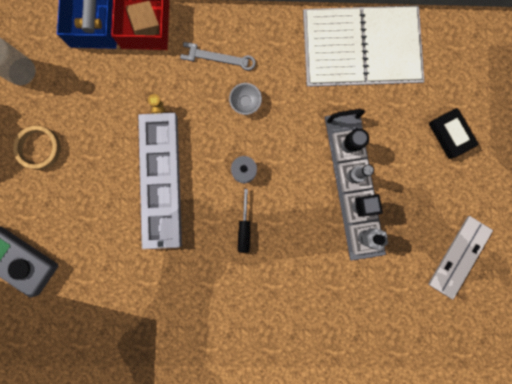

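View pics/wrist0.png

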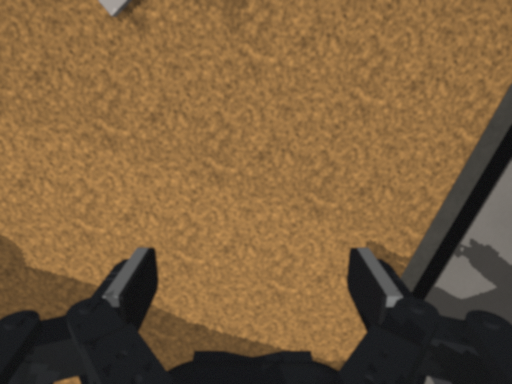

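The top view shows the test rack on the left, at about (160,180) with its inlet at (155,102). The wash rack is on the right, with its handle at (345,115). From the handle the sensors are round (355,140), one at (365,170), box (370,205), and one at (377,240). I'll enlarge it to identify the second and fourth.

Run:
```python
from h import *
a=cv2.imread('pics/top0.png')
A=cv2.resize(a[95:270,310:400],None,fx=3.3,fy=3.3,interpolation=cv2.INTER_CUBIC)
B=cv2.resize(a[85:260,120:200],None,fx=3.3,fy=3.3,interpolation=cv2.INTER_CUBIC)
cv2.imwrite('pics/z0.png',np.hstack([A,B]))
a=cv2.imread('pics/scene0.png')
cv2.imwrite('pics/z1.png',cv2.resize(a[160:300,105:240],None,fx=4,fy=4,interpolation=cv2.INTER_CUBIC))
```

```text
(no output)
```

View pics/z0.png

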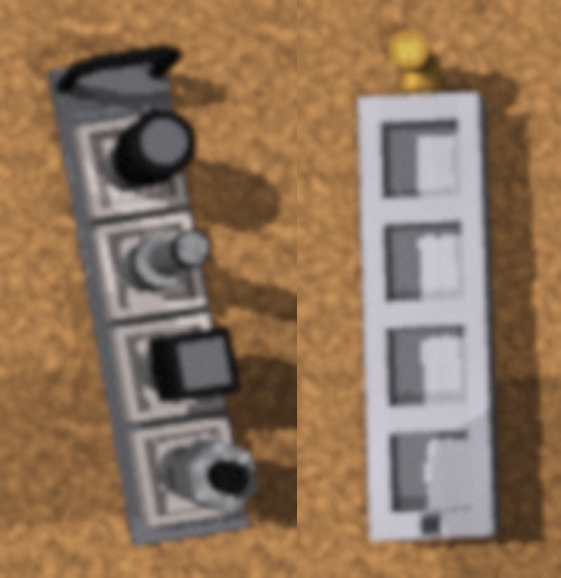

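View pics/z1.png

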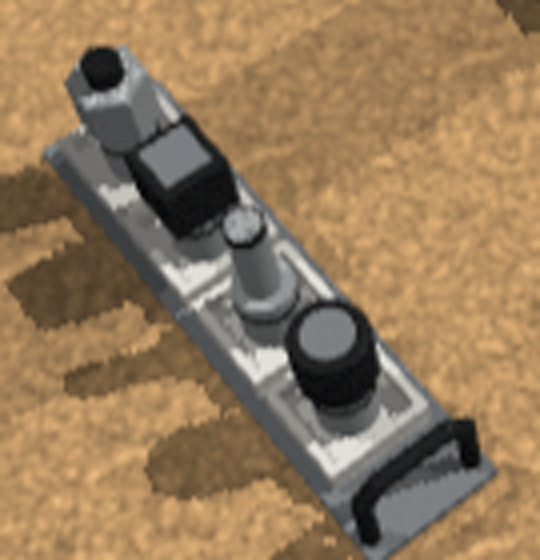

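```bash
cat > meas.py <<'E'
from h import *
def hm(s):
    v,u=np.mgrid[0:384,0:512]; return world(s,u,v)
if __name__=='__main__':
  for n in ['top','scene']:
    s=snapshot(n); P=hm(s); z=P[...,2]
    hsv=cv2.cvtColor(s['color'],cv2.COLOR_RGB2HSV)
    ok=(s['depth']>0)
    for nm,c,zr in [('test',(.5,.17),(.022,.037)),('cups',(.5,-.22),(.015,.028))]:
        m=ok&(z>zr[0])&(z<zr[1])&(hsv[...,1]<70)&(np.hypot(P[...,0]-c[0],P[...,1]-c[1])<.22)
        m=m.astype(np.uint8)
        # largest comp
        k,l,st,_=cv2.connectedComponentsWithStats(cv2.morphologyEx(m,cv2.MORPH_CLOSE,np.ones((3,3)))); 
        i=1+np.argmax(st[1:,4]); mm=(l==i)&(m>0)
        pts=P[mm]; print(n,nm,mm.sum(),'z med',np.median(pts[:,2]))
        cs=cv2.findContours((l==i).astype(np.uint8),cv2.RETR_EXTERNAL,cv2.CHAIN_APPROX_NONE)[0]
        c=max(cs,key=len)[:,0]
        zt=.03 if nm=='test' else .022
        W=world(s,c[:,0].astype(float),c[:,1].astype(float),zt)
        (cx,cy),(w,h),a=cv2.minAreaRect((W[:,:2]*1000).astype(np.float32)); print('  rect',cx,cy,w,h,a)
    cv2.imwrite(f'pics/hm_{n}.png',cv2.resize(np.clip(z*2500,0,255).astype(np.uint8),None,fx=1.5,fy=1.5))
E
python3 meas.py
```

```text
top test 2910 z med 0.02984896171471979
  rect 530.6773681640625 170.41680908203125 271.682373046875 75.56961059570312 4.122998237609863
top cups 973 z med 0.021377277878616097
  rect 518.6593627929688 -232.69728088378906 249.8878936767578 60.057518005371094 10.492807388305664
scene test 2226 z med 0.031107459924368697
  rect 532.7532958984375 167.39508056640625 275.4193115234375 80.06587219238281 3.812835216522217
scene cups 838 z med 0.02314394862999375
  rect 521.1016235351562 -235.14422607421875 254.9696044921875 59.19440460205078 10.608717918395996
```

Run:
```python
from meas import *
s=snapshot('top');P=hm(s)
print((P[108:252:4,136:184:4,2]*1000).round().astype(int))
```

```text
[[  0  -1   2  -2  24  29  28  21  -2   1   1  -1]
 [  0  -1   1  -2  25  24  26  20   0  -2   0   0]
 [  0  28  30  31  30  31  31  30  31  30  16  -2]
 [  1  34  30  30  32  28  29  29  29  30  19   2]
 [ -1  29  30   8  11  13   9   9   9  28  20  -1]
 [ -1  30  31  11  12   9   8   9  11  29  20  -2]
 [ -2  30  31  13   9   9  10   9  10  30  25  -1]
 [  0  28  31   7  12  10  12  11  10  30  26   1]
 [ -3  29  31  10   7  10  10  10   7  29  27  -2]
 [ -2  32  30  13   7  30  30  31  30  31  28  -1]
 [ -2  31  31  32  32  32  28  29  30  32  27   1]
 [ -2  29  29  31  28  25  26  22  20  29  27   0]
 [ -2  30  30  13  10  10   7  10   9  29  32   1]
 [ -1  30  31  15   9   8   8  11  11  28  28   1]
 [  1  29  30  15   9   9   9  10  10  28  29   1]
 [  0  28  30  16  10   9  12  10  10  30  30   1]
 [  1  -2  30  18   8  11   8   8   9  31  30   2]
 [  2   1  31  30  31  30  31  30  33  31  28   0]
 [ -1   1  29  32  31  32  30  31  31  28  31   0]
 [  0   0  29  19  14  14  11   9  11  29  27   2]
 [ -3  -3  32  23   8  10   9  10  11  29  29   1]
 [  1   0  29  23  10  11   9   6   9  30  32   1]
 [  0  -1  31  23  11  10  10  10  12  27  31   4]
 [  2  -3  30  26   7  11   9  10  12  29  29   2]
 [  0   3  28  23  10  10   6  10   6  27  28   4]
 [  0  -2  28  30  29  30  30  30  30  31  30   7]
 [  0   0  29  29  28  28  31  29  31  30  27   9]
 [ -1   1  30  27  10   8  10   7  11  28  33  12]
 [  1  -1  30  28  12  12  10  11  11  28  28  11]
 [ -3   0  30 814  11  12   9  11   7  11  30  14]
 [ -1  -2  31  29   9  11  11   8  11  11  27  16]
 [ -1  -1  30  31  11   8   9  10  10   8  29  16]
 [  0   1  29  30  12   9   9   7   8   9  30  17]
 [ -1   0  30  30  31  31  32  30  30  31  29  20]
 [  3  -1  31  31  31  30  29  31  31  31  30  22]
 [  1  -1   0   1 814   2   0  -1  -1   1   1   0]]
```

View pics/hm_top.png

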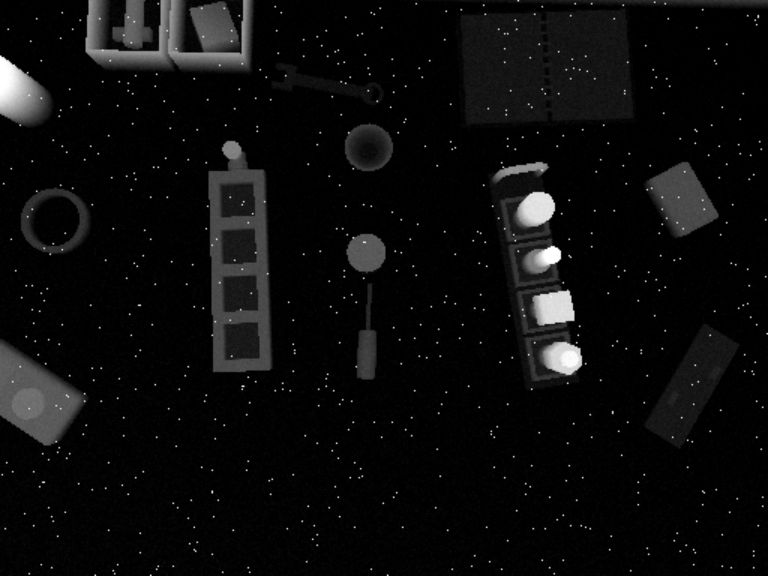

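```bash
cat > m2.py <<'E'
from meas import *
for n in ['top','scene']:
    s=snapshot(n); d=cv2.medianBlur(s['depth'],5); s['depth']=d; P=hm(s); z=P[...,2]
    # test rack openings
    reg=(np.hypot(P[...,0]-.53,P[...,1]-.17)<.2)
    top=(reg&(z>.026)&(z<.036)&(abs(P[...,1]-.17)<.06)&(abs(P[...,0]-.53)<.16)).astype(np.uint8)
    cs,hi=cv2.findContours(top,cv2.RETR_CCOMP,cv2.CHAIN_APPROX_NONE)
    C=[]
    for c,h in zip(cs,hi[0]):
        if h[3]>=0 and cv2.contourArea(c)>100:
            W=world(s,c[:,0,0].astype(float),c[:,0,1].astype(float),.03)
            r=cv2.minAreaRect((W[:,:2]*1000).astype(np.float32)); C.append(r[0]); print(n,'pocket',np.round(r[0],1),np.round(r[1],1),round(r[2],1))
    C=np.array(sorted(C)); 
    if len(C)==4: 
        dx=C[3]-C[0]; print(' centre',C.mean(0),'pitch',np.hypot(*dx)/3,'ang',np.degrees(np.arctan2(dx[1],dx[0])))
    for nm,h,c in [('round',.08,(.61,-.21)),('slim',.096,(.55,-.23)),('box',.078,(.49,-.24)),('hex',.076,(.42,-.25)),('hexconn',.09,(.42,-.25))]:
        zt=.01+h
        m=(abs(z-zt)<.006)&(np.hypot(P[...,0]-c[0],P[...,1]-c[1])<.035)
        if m.sum()<5: continue
        c_=max(cv2.findContours(m.astype(np.uint8),cv2.RETR_EXTERNAL,cv2.CHAIN_APPROX_NONE)[0],key=len)[:,0].astype(float)
        W=world(s,c_[:,0],c_[:,1],zt)
        r=cv2.minAreaRect((W[:,:2]*1000).astype(np.float32)); print(n,nm,np.round(r[0],1),np.round(r[1],1),round(r[2],1),'z',np.median(z[m]).round(4))
E
python3 m2.py
```

```text
top pocket [435.  163.4] [51.7 49.9] 2.5
top pocket [498.6 168.4] [51. 51.] 5.2
top pocket [562.4 172.8] [51.1 50.5] 2.6
top pocket [626.  177.6] [50.5 51.1] 5.5
 centre [530.52898407 170.5216217 ] pitch 63.848086694322056 ang 4.237792714383006
top round [ 611.5 -215.4] [38.3 37.6] 0.2 z 0.0897
top slim [ 550.1 -227.4] [20.3 18.3] 0.1 z 0.1054
top box [ 487.2 -238.4] [37.7 38.8] 10.8 z 0.0881
top hex [ 425.  -250.4] [38.6 35.8] 64.7 z 0.0858
top hexconn [ 425.3 -250.2] [17.7 18.2] 45.5 z 0.0992
scene pocket [627.1 176.6] [49.4 48.2] 4.6
scene pocket [563.1 171.9] [49.2 47.8] 5.7
scene pocket [499.7 166.8] [48.4 47.2] 4.7
scene pocket [435.6 163.2] [48.6 48.6] 5.7
 centre [531.37843323 169.62298584] pitch 63.970087284032 ang 4.023695522561372
scene round [ 615.6 -218.2] [39.8 39.3] 21.7 z 0.0922
scene slim [ 551.9 -229.1] [20.8 20.8] 23.0 z 0.107
scene box [ 489.5 -241. ] [41.9 38.8] 11.1 z 0.0899
scene hex [ 427.2 -252.4] [41.4 36.8] 4.6 z 0.0874
scene hexconn [ 426.8 -252.3] [22.9 18.5] 14.5 z 0.1007
```

The two views agree to 2–3 mm, and the heights, head sizes and the 64 mm pitch all match the given values. The order from the handle is round, slim, box, hex, so these go to the pockets at x = -96, -32, +32 and +96. Next is a helper that works out the moves.

```bash
cat > to.py <<'E'
import sys
from h import *
from scipy.spatial.transform import Rotation as Ro
# usage: to.py x y z yawdeg (world mm; yaw of tool x)
def goto(x,y,z,yaw):
    s=robot.get_state(); R=s['tcp_rot']; p=s['tcp_pos']
    a=np.radians(yaw); X=np.array([np.cos(a),np.sin(a),0]); Z=np.array([0,0,-1.]); T=np.stack([X,np.cross(Z,X),Z],1)
    d=R.T@(np.array([x,y,z])/1000-p)*100; rv=Ro.from_matrix(R.T@T).as_rotvec()
    print('t',s['time'],'pos',(p*1000).round(1),'gap',round(s['finger_gap']*1000,1),'F',s['force'].round(1))
    print('shift cm',d.round(2),'norm',np.linalg.norm(d).round(2),'turn rad',rv.round(3),'deg',np.degrees(np.linalg.norm(rv)).round(2),'q',s['joints'].round(2))
if __name__=='__main__': goto(*map(float,sys.argv[1:5]))
E
python3 to.py 612.5 -216.5 200 -79.6
```

```text
t 0.4 pos [ 220.3 -611.4  201.6] gap 85.6 F [0.2 0.2 1.3]
shift cm [-23.86 -50.29   0.17] norm 55.66 turn rad [0.    0.    0.164] deg 9.42 q [ 1.16  0.54 -0.    1.54  0.    1.07 -0.07]
```

Request:
{"api": "move_arm", "payload": {
  "series": [
    [-1.5,-3.1,0,0,0,0],
    [-1.5,-3.1,0,0,0,0],
    [-1.5,-3.1,0,0,0,0],
    [-1.5,-3.1,0,0,0,0],
    [-1.5,-3.1,0,0,0,0],
    [-1.5,-3.1,0,0,0,0],
    [-1.5,-3.1,0,0,0,0],
    [-1.5,-3.1,0,0,0,0],
    [-1.5,-3.1,0,0,0,0],
    [-1.5,-3.1,0,0,0,0]
  ],
  "claw": 1
}}

```text
time: 1.23
tcp_pos: [0.4625, -0.3657, 0.2003]
tcp_rot: [[0.32, -0.947, -0.004], [-0.947, -0.32, -0.007], [0.005, 0.006, -1.0]]
force: [0.7, 0.1, 0.5]
finger_gap: 0.0854
```

```bash
python3 to.py 612.5 -216.5 200 -79.6
```

```text
t 1.2333 pos [ 462.5 -365.7  200.3] gap 85.4 F [0.7 0.1 0.5]
shift cm [ -9.33 -18.99  -0.13] norm 21.16 turn rad [ 0.006 -0.006  0.145] deg 8.3 q [ 0.65  0.44 -0.09  1.7   0.05  1.   -0.7 ]
```

Request:
{"api": "move_arm", "payload": {
  "series": [
    [-1.5,-3.1,0,0,0,0],
    [-1.5,-3.1,0,0,0,0],
    [-1.5,-3.1,0,0,0,0],
    [-1.5,-3.1,0,0,0,0],
    [-1.5,-3.1,0,0,0,0],
    [-1.2,-2.3,0,0,0,0.07],
    [0,0,0,0,0,0.07],
    [0,0,0,0,0,0]
  ]
}}

```text
time: 1.9
tcp_pos: [0.616, -0.2076, 0.1994]
tcp_rot: [[0.192, -0.981, 0.001], [-0.981, -0.192, -0.003], [0.003, -0.0, -1.0]]
force: [-0.9, -1.3, 0.7]
finger_gap: 0.0853
```

```bash
python3 to.py 612.5 -216.5 130 -79.6
python3 - <<'E'
from h import *
s=snapshot('wrist'); save(s,'w1')
E
```

```text
t 1.9 pos [ 616.  -207.6  199.4] gap 85.3 F [-0.9 -1.3  0.7]
shift cm [0.79 0.52 6.94] norm 7.01 turn rad [-0.    -0.003  0.012] deg 0.68 q [ 0.32  0.54 -0.1   1.54  0.06  1.07 -1.17]
```

View pics/w1.png

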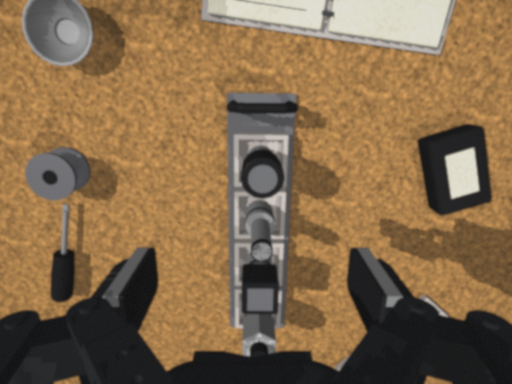

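The wrist view shows the wash rack upright in the picture, with the round head at (262,172), slim at (262,250) and box at (260,290). I'll check my positions against this view.

Run:
```python
from h import *
s=snapshot('wrist')
d=cv2.medianBlur(s['depth'],3); s['depth']=d
v,u=np.mgrid[0:384,0:512]; P=world(s,u,v); z=P[...,2]
for nm,h,c in [('round',.08,(.613,-.217)),('slim',.096,(.551,-.228)),('box',.078,(.488,-.24)),('hexc',.09,(.426,-.25))]:
    m=(abs(z-h-.01)<.005)&(np.hypot(P[...,0]-c[0],P[...,1]-c[1])<.035)
    if m.sum()<5: continue
    c_=max(cv2.findContours(m.astype(np.uint8),0,1)[0],key=len)[:,0].astype(float)
    W=world(s,c_[:,0],c_[:,1],h+.01)
    r=cv2.minAreaRect((W[:,:2]*1000).astype(np.float32)); print(nm,np.round(r[0],1),np.round(r[1],1),'z',np.median(z[m]))
```

```text
round [ 615.5 -217.4] [38.8 38.3] z 0.08946110453642822
slim [ 553.5 -229. ] [21.1 19. ] z 0.105021932792036
box [ 491.5 -240.3] [39.2 37.4] z 0.08739642866637959
hexc [ 435.1 -248.9] [ 8.4 19.9] z 0.09825963780423075
```

Request:
{"api": "move_arm", "payload": {
  "series": [
    [0.9,0.4,1.0,0,0,0.01],
    [0,0,2.5,0,0,0],
    [0,0,2.5,0,0,0],
    [0,0,1.5,0,0,0],
    [0,0,0,0,0,0]
  ]
}}

```text
time: 2.42
tcp_pos: [0.6091, -0.23, 0.1217]
tcp_rot: [[0.18, -0.984, 0.002], [-0.984, -0.18, -0.009], [0.009, -0.001, -1.0]]
force: [-1.0, -0.3, -0.8]
finger_gap: 0.0856
```

```bash
python3 to.py 613.5 -217 45 -79.6
```

```text
t 2.4167 pos [ 609.1 -230.   121.7] gap 85.6 F [-1.  -0.3 -0.8]
shift cm [-1.27 -0.67  7.65] norm 7.79 turn rad [-0.001 -0.009 -0.   ] deg 0.51 q [ 0.35  0.62 -0.09  1.6   0.08  0.92 -1.16]
```

Request:
{"api": "move_arm", "payload": {
  "series": [
    [-1.2,-0.7,0,0,0.01,0],
    [0,0,0,0,0,0],
    [0,0,0,0,0,0]
  ]
}}

```text
time: 2.67
tcp_pos: [0.6096, -0.2243, 0.1205]
tcp_rot: [[0.174, -0.985, -0.0], [-0.985, -0.174, -0.021], [0.021, 0.004, -1.0]]
force: [0.5, -1.2, 0.4]
finger_gap: 0.0852
```

```bash
python3 to.py 613.5 -217 45 -79.6
```

```text
t 2.6667 pos [ 609.6 -224.3  120.5] gap 85.2 F [ 0.5 -1.2  0.4]
shift cm [-0.81 -0.54  7.53] norm 7.59 turn rad [ 0.004 -0.021 -0.007] deg 1.29 q [ 0.33  0.62 -0.08  1.61  0.09  0.91 -1.19]
```

Request:
{"api": "move_arm", "payload": {
  "series": [
    [-0.8,-0.5,0,0,-0.02,-0.01],
    [-0.3,-0.3,0,0,0,0]
  ]
}}

```text
time: 2.83
tcp_pos: [0.615, -0.2149, 0.1216]
tcp_rot: [[0.181, -0.983, -0.003], [-0.983, -0.181, -0.002], [0.001, 0.004, -1.0]]
force: [0.3, -0.2, 0.1]
finger_gap: 0.0856
```

```bash
python3 to.py 613.5 -217 45 -79.6
```

```text
t 2.8333 pos [ 615.  -214.9  121.6] gap 85.6 F [ 0.3 -0.2  0.1]
shift cm [0.17 0.16 7.66] norm 7.66 turn rad [ 0.004 -0.001  0.001] deg 0.23 q [ 0.33  0.63 -0.09  1.59  0.07  0.93 -1.18]
```

Request:
{"api": "move_arm", "payload": {
  "series": [
    [0,0,1.5,0,0,0],
    [0,0,1.5,0,0,0],
    [0,0,1.0,0,0,0]
  ]
}}

```text
time: 3.08
tcp_pos: [0.6198, -0.2161, 0.0855]
tcp_rot: [[0.182, -0.983, 0.006], [-0.983, -0.182, -0.003], [0.004, -0.006, -1.0]]
force: [-0.2, -1.0, -0.3]
finger_gap: 0.0854
```

```bash
python3 to.py 613.5 -217 45 -79.6
```

```text
t 3.0833 pos [ 619.8 -216.1   85.5] gap 85.4 F [-0.2 -1.  -0.3]
shift cm [-0.05  0.66  4.04] norm 4.1 turn rad [-0.006 -0.004  0.001] deg 0.41 q [ 0.33  0.68 -0.09  1.61  0.08  0.86 -1.18]
```

Request:
{"api": "move_arm", "payload": {
  "series": [
    [0,0.6,1.2,-0.006,0,0],
    [0,0.3,1.2,0,0,0],
    [0,0,0.8,0,0,0]
  ]
}}

```text
time: 3.33
tcp_pos: [0.611, -0.2187, 0.0519]
tcp_rot: [[0.181, -0.983, 0.001], [-0.983, -0.181, -0.004], [0.004, -0.0, -1.0]]
force: [-0.2, 0.2, 1.4]
finger_gap: 0.0856
```

```bash
python3 to.py 613.5 -217 45 -79.6
```

```text
t 3.3333 pos [ 611.  -218.7   51.9] gap 85.6 F [-0.2  0.2  1.4]
shift cm [-0.13 -0.27  0.69] norm 0.75 turn rad [-0.    -0.004  0.001] deg 0.26 q [ 0.33  0.71 -0.09  1.63  0.09  0.79 -1.18]
```

Request:
{"api": "move_arm", "payload": {
  "series": [
    [-0.1,-0.2,0.6,0,0,0],
    [0,0,0.2,0,0,0],
    [0,0,0,0,0,0]
  ]
}}

```text
time: 3.58
tcp_pos: [0.6115, -0.2173, 0.0412]
tcp_rot: [[0.181, -0.983, -0.002], [-0.983, -0.181, -0.003], [0.003, 0.003, -1.0]]
force: [0.5, -1.0, 0.3]
finger_gap: 0.0855
```

```bash
python3 to.py 613.5 -217 45 -79.6
```

```text
t 3.5833 pos [ 611.5 -217.3   41.2] gap 85.5 F [ 0.5 -1.   0.3]
shift cm [ 0.01 -0.2  -0.38] norm 0.43 turn rad [ 0.003 -0.003  0.001] deg 0.24 q [ 0.33  0.73 -0.09  1.63  0.09  0.78 -1.19]
```

Request:
{"api": "move_arm", "payload": {
  "series": [
    [0,-0.2,-0.4,0,0,0],
    [0,0,0,0,0,0],
    [0,0,0,0,0,0],
    [0,0,0,0,0,0],
    [0,0,0,0,0,0],
    [0,0,0,0,0,0],
    [0,0,0,0,0,0],
    [0,0,0,0,0,0]
  ],
  "claw": 0
}}

```text
time: 4.25
tcp_pos: [0.6155, -0.217, 0.048]
tcp_rot: [[0.182, -0.983, 0.001], [-0.983, -0.182, -0.004], [0.005, -0.0, -1.0]]
force: [-0.5, -0.0, -2.2]
finger_gap: 0.0376
```

```bash
python3 to.py 613.5 -217 45 -79.6
```

```text
t 4.25 pos [ 615.5 -217.    48. ] gap 37.6 F [-0.5 -0.  -2.2]
shift cm [-0.04  0.2   0.3 ] norm 0.36 turn rad [-0.    -0.005  0.001] deg 0.27 q [ 0.33  0.72 -0.09  1.63  0.09  0.79 -1.19]
```

Request:
{"api": "move_arm", "payload": {
  "series": [
    [0,0,-0.5,0,0,0],
    [0,0,-1.0,0,0,0],
    [0,0,-1.5,0,0,0],
    [0,0,-1.5,0,0,0],
    [0,0,-2,0,0,0],
    [0,0,-2,0,0,0],
    [0,0,-2,0,0,0],
    [0,0,-1,0,0,0]
  ]
}}

```text
time: 4.92
tcp_pos: [0.6121, -0.2155, 0.1683]
tcp_rot: [[0.182, -0.983, -0.006], [-0.983, -0.182, -0.002], [0.001, 0.007, -1.0]]
force: [1.6, -0.1, -2.4]
finger_gap: 0.0374
```

```bash
python3 to.py 435.5 163.5 155 -85.9
python3 - <<'E'
from h import *
save(snapshot('scene'),'s2')
E
```

```text
t 4.9167 pos [ 612.1 -215.5  168.3] gap 37.4 F [ 1.6 -0.1 -2.4]
shift cm [-40.48  10.46   1.36] norm 41.83 turn rad [ 0.007 -0.001  0.111] deg 6.39 q [ 0.33  0.57 -0.1   1.56  0.07  1.01 -1.17]
```

View pics/s2.png

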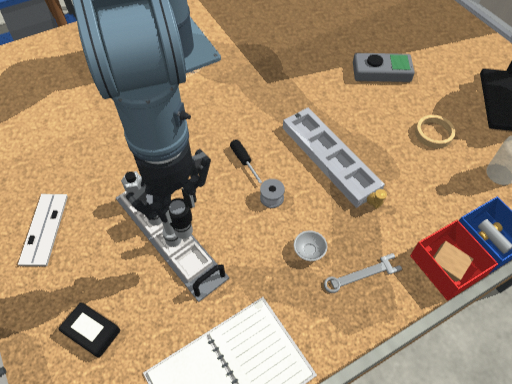

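The round sensor has been lifted clear of its cup, at about (180,215). Next I carry it to the test rack.

Request:
{"api": "move_arm", "payload": {
  "series": [
    [-1.5,0.3,0,0,0,0],
    [-3,0.7,0,0,0,0],
    [-3,0.7,0,0,0,0],
    [-3,0.7,0,0,0,0],
    [-3,0.7,0,0,0,0],
    [-3,0.7,0,0,0,0],
    [-3,0.7,0,0,0,0],
    [-3,0.7,0,0,0,0],
    [-3,0.7,0,0,0,0],
    [-3,0.7,0,0,0,0]
  ]
}}

```text
time: 5.8
tcp_pos: [0.4858, 0.0589, 0.1626]
tcp_rot: [[0.171, -0.985, -0.01], [-0.985, -0.171, -0.007], [0.005, 0.011, -1.0]]
force: [1.0, 0.5, -2.1]
finger_gap: 0.0375
```

```bash
python3 to.py 435.5 163.5 155 -85.9
```

```text
t 5.8 pos [485.8  58.9 162.6] gap 37.5 F [ 1.   0.5 -2.1]
shift cm [-11.17   3.15   0.74] norm 11.63 turn rad [ 0.011 -0.006  0.101] deg 5.81 q [-0.06  0.33 -0.19  1.97  0.09  0.86 -1.7 ]
```

Request:
{"api": "move_arm", "payload": {
  "series": [
    [-3,0.8,0,0,0,0],
    [-2.5,0.8,0,0.01,0,0],
    [-2,0.7,0,0,0,0],
    [-1,0.4,0,0,0,0.05],
    [0,0,0,0,0,0.05],
    [0,0,0,0,0,0]
  ]
}}

```text
time: 6.3
tcp_pos: [0.4302, 0.1513, 0.1583]
tcp_rot: [[0.085, -0.996, -0.01], [-0.996, -0.085, -0.004], [0.003, 0.01, -1.0]]
force: [0.0, -1.4, -2.2]
finger_gap: 0.0373
```

```bash
python3 to.py 435.5 163.5 100 -85.9
```

```text
t 6.3 pos [430.2 151.3 158.3] gap 37.3 F [ 0.  -1.4 -2.2]
shift cm [-1.19 -0.69  5.82] norm 5.98 turn rad [ 0.01  -0.003  0.014] deg 0.99 q [-0.24  0.29 -0.23  2.05  0.09  0.82 -2.01]
```

Request:
{"api": "move_arm", "payload": {
  "series": [
    [-0.9,-0.5,0.6,0.01,0,0.01],
    [-0.3,-0.2,1.2,0,0,0],
    [0,0,1.2,0,0,0],
    [0,0,1.2,0,0,0]
  ]
}}

```text
time: 6.63
tcp_pos: [0.4354, 0.1648, 0.1153]
tcp_rot: [[0.082, -0.997, 0.003], [-0.997, -0.082, -0.003], [0.003, -0.003, -1.0]]
force: [0.3, 0.7, -2.0]
finger_gap: 0.0376
```

```bash
python3 to.py 435.5 163.5 52 -85.9
```

```text
t 6.6333 pos [435.4 164.8 115.3] gap 37.6 F [ 0.3  0.7 -2. ]
shift cm [0.11 0.02 6.33] norm 6.33 turn rad [-0.003 -0.003  0.01 ] deg 0.62 q [-0.28  0.37 -0.22  2.08  0.13  0.71 -2.07]
```

Next it goes down to where the foot is just above the block top, and I check the position there.

Request:
{"api": "move_arm", "payload": {
  "series": [
    [0.1,0,1.2,0,0,0],
    [0,0,1.2,0,0,0],
    [0,0,1.0,0,0,0],
    [0,0,0,0,0,0]
  ]
}}

```text
time: 6.97
tcp_pos: [0.432, 0.1615, 0.0763]
tcp_rot: [[0.087, -0.996, -0.003], [-0.996, -0.087, -0.005], [0.005, 0.004, -1.0]]
force: [-0.9, 0.1, -1.9]
finger_gap: 0.0374
```

```bash
python3 to.py 435.5 163.5 50 -85.9
```

```text
t 6.9667 pos [432.  161.5  76.3] gap 37.4 F [-0.9  0.1 -1.9]
shift cm [-0.18 -0.37  2.62] norm 2.66 turn rad [ 0.004 -0.005  0.015] deg 0.93 q [-0.29  0.43 -0.21  2.1   0.15  0.62 -2.08]
```

Request:
{"api": "move_arm", "payload": {
  "series": [
    [-0.1,-0.3,0.7,0,0,0],
    [0,0,0.7,0,0,0],
    [0,0,0.5,0,0,0],
    [0,0,0.2,0,0,0]
  ]
}}

```text
time: 7.3
tcp_pos: [0.4353, 0.1624, 0.0539]
tcp_rot: [[0.088, -0.996, -0.003], [-0.996, -0.088, -0.005], [0.005, 0.003, -1.0]]
force: [-0.3, -0.0, -2.1]
finger_gap: 0.0372
```

```bash
python3 to.py 435.5 163.5 48 -85.9
```

```text
t 7.3 pos [435.3 162.4  53.9] gap 37.2 F [-0.3 -0.  -2.1]
shift cm [-0.11 -0.03  0.59] norm 0.61 turn rad [ 0.003 -0.005  0.016] deg 0.99 q [-0.3   0.48 -0.2   2.11  0.17  0.58 -2.1 ]
```

Request:
{"api": "move_arm", "payload": {
  "series": [
    [0,0,0.3,0,0,0],
    [0,0,0.2,0,0,0],
    [0,0,0.1,0,0,0]
  ]
}}

```text
time: 7.55
tcp_pos: [0.4358, 0.1624, 0.0477]
tcp_rot: [[0.088, -0.996, -0.002], [-0.996, -0.088, -0.005], [0.005, 0.003, -1.0]]
force: [-2.3, -2.0, 15.9]
finger_gap: 0.0374
```

```bash
python3 to.py 435.5 163.5 48 -85.9
```

```text
t 7.55 pos [435.8 162.4  47.7] gap 37.4 F [-2.3 -2.  15.9]
shift cm [-0.11  0.02 -0.03] norm 0.11 turn rad [ 0.003 -0.005  0.017] deg 1.0 q [-0.3   0.49 -0.19  2.11  0.18  0.56 -2.1 ]
```

Contact was at the expected height with about 18 N, so I release.

Request:
{"api": "move_arm", "payload": {
  "series": [
    [0,0,0,0,0,0],
    [0,0,0,0,0,0],
    [0,0,0,0,0,0],
    [0,0,0,0,0,0],
    [0,0,0,0,0,0],
    [0,0,0,0,0,0]
  ],
  "claw": 1
}}

```text
time: 8.05
tcp_pos: [0.4374, 0.1633, 0.049]
tcp_rot: [[0.088, -0.996, 0.001], [-0.996, -0.088, -0.003], [0.003, -0.001, -1.0]]
force: [0.2, -0.7, 0.6]
finger_gap: 0.0859
```

```bash
python3 to.py 435.5 163.5 180 -85.9
```

```text
t 8.05 pos [437.4 163.3  49. ] gap 85.9 F [ 0.2 -0.7  0.6]
shift cm [ 1.00e-02  1.80e-01 -1.31e+01] norm 13.1 turn rad [-0.001 -0.003  0.017] deg 0.98 q [-0.3   0.49 -0.19  2.11  0.18  0.56 -2.1 ]
```

Request:
{"api": "move_arm", "payload": {
  "series": [
    [0,0,-1,0,0,0],
    [0,0,-2,0,0,0],
    [0,0,-2.5,0,0,0],
    [0,0,-2.5,0,0,0],
    [0,0,-2.5,0,0,0],
    [0,0,-1.5,0,0,0]
  ]
}}

```text
time: 8.55
tcp_pos: [0.4338, 0.1627, 0.1738]
tcp_rot: [[0.089, -0.996, -0.007], [-0.996, -0.089, -0.006], [0.005, 0.007, -1.0]]
force: [0.3, -0.1, 0.1]
finger_gap: 0.0854
```

```bash
python3 to.py 552 -228.5 170 -79.6
python3 - <<'E'
from h import *
save(snapshot('scene'),'s3')
E
```

```text
t 8.55 pos [433.8 162.7 173.8] gap 85.4 F [ 0.3 -0.1  0.1]
shift cm [40.01 -8.28  0.53] norm 40.86 turn rad [ 0.007 -0.005 -0.092] deg 5.3 q [-0.25  0.28 -0.24  2.02  0.09  0.86 -2.02]
```

View pics/s3.png

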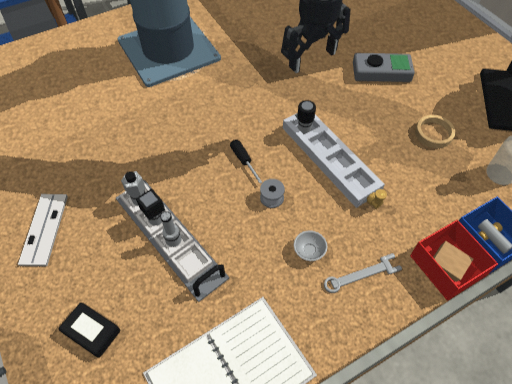

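The round sensor stands in the far pocket at (307,112). Next is the slim one.

Request:
{"api": "move_arm", "payload": {
  "series": [
    [2,-0.4,0,0,0,0],
    [3.2,-0.7,0,0,0,0],
    [3.2,-0.7,0,0,0,0],
    [3.2,-0.7,0,0,0,0],
    [3.2,-0.7,0,0,0,0],
    [3.2,-0.7,0,0,0,0],
    [3.2,-0.7,0,0,0,0],
    [3.2,-0.7,0,0,0,0],
    [3.2,-0.7,0,0,0,0],
    [3.2,-0.7,0,0,0,0]
  ]
}}

```text
time: 9.43
tcp_pos: [0.5355, -0.1391, 0.1862]
tcp_rot: [[0.108, -0.994, 0.009], [-0.994, -0.108, 0.003], [-0.002, -0.009, -1.0]]
force: [0.5, 0.5, 1.2]
finger_gap: 0.0854
```

```bash
python3 to.py 552 -228.5 170 -79.6
```

```text
t 9.4333 pos [ 535.5 -139.1  186.2] gap 85.4 F [0.5 0.5 1.2]
shift cm [ 9.07 -0.66  1.6 ] norm 9.24 turn rad [-0.009  0.002 -0.073] deg 4.23 q [ 0.24  0.39 -0.08  1.82  0.03  0.93 -1.32]
```

Request:
{"api": "move_arm", "payload": {
  "series": [
    [3,-0.2,0,-0.01,0,0],
    [2.5,-0.2,0,0,0,0],
    [2,-0.2,0,0,0,-0.03],
    [0.8,0,0,0,0,-0.04],
    [0,0,0,0,0,0]
  ]
}}

```text
time: 9.85
tcp_pos: [0.5505, -0.2349, 0.1885]
tcp_rot: [[0.169, -0.986, 0.0], [-0.986, -0.169, -0.002], [0.002, 0.0, -1.0]]
force: [-0.3, -0.3, -0.2]
finger_gap: 0.0855
```

```bash
python3 to.py 552 -228.5 170 -79.6
python3 - <<'E'
from h import *
s=snapshot('wrist'); save(s,'w2')
d=cv2.medianBlur(s['depth'],3); s['depth']=d
v,u=np.mgrid[0:384,0:512]; P=world(s,u,v); z=P[...,2]
for nm,h,c in [('slim',.096,(.551,-.228)),('box',.078,(.488,-.24)),('hexc',.09,(.426,-.25))]:
    m=(abs(z-h-.01)<.005)&(np.hypot(P[...,0]-c[0],P[...,1]-c[1])<.035)
    if m.sum()<5: continue
    c_=max(cv2.findContours(m.astype(np.uint8),0,1)[0],key=len)[:,0].astype(float)
    W=world(s,c_[:,0],c_[:,1],h+.01)
    r=cv2.minAreaRect((W[:,:2]*1000).astype(np.float32)); print(nm,np.round(r[0],1),np.round(r[1],1),'z',np.median(z[m]))
E
```

```text
t 9.85 pos [ 550.5 -234.9  188.5] gap 85.5 F [-0.3 -0.3 -0.2]
shift cm [-0.61 -0.26  1.85] norm 1.97 turn rad [ 0.    -0.002 -0.011] deg 0.65 q [ 0.37  0.46 -0.06  1.69  0.03  0.99 -1.1 ]
slim [ 552.2 -228.8] [20.2 19.4] z 0.10514079930819051
box [ 490.4 -240.3] [38.7 37.2] z 0.08746960513406793
hexc [ 428.  -252.1] [20.1 18.8] z 0.09898215736600358
```

Request:
{"api": "move_arm", "payload": {
  "series": [
    [-0.5,-0.2,1,0,0,-0.01],
    [-0.2,0,2,0,0,0],
    [0,0,2,0,0,0],
    [0,0,1.2,0,0,0],
    [0,0,0,0,0,0]
  ]
}}

```text
time: 10.32
tcp_pos: [0.5523, -0.2174, 0.1242]
tcp_rot: [[0.183, -0.983, 0.003], [-0.983, -0.183, 0.003], [-0.002, -0.003, -1.0]]
force: [0.0, 0.1, 0.6]
finger_gap: 0.0855
```

```bash
python3 to.py 552 -228.6 58 -79.6
```

```text
t 10.3167 pos [ 552.3 -217.4  124.2] gap 85.5 F [0.  0.1 0.6]
shift cm [1.11 0.25 6.62] norm 6.72 turn rad [-0.003  0.002  0.002] deg 0.26 q [ 0.35  0.53 -0.07  1.76  0.04  0.85 -1.12]
```

Request:
{"api": "move_arm", "payload": {
  "series": [
    [0.8,0.2,0,0,0,0],
    [0.2,0.1,0,0,0,0],
    [0,0,0,0,0,0]
  ]
}}

```text
time: 10.57
tcp_pos: [0.5512, -0.2242, 0.1242]
tcp_rot: [[0.187, -0.982, 0.002], [-0.982, -0.187, 0.005], [-0.005, -0.002, -1.0]]
force: [0.5, -0.7, 0.3]
finger_gap: 0.0853
```

```bash
python3 to.py 552 -228.6 58 -79.6
```

```text
t 10.5667 pos [ 551.2 -224.2  124.2] gap 85.3 F [ 0.5 -0.7  0.3]
shift cm [0.48 0.02 6.62] norm 6.64 turn rad [-0.002  0.005  0.007] deg 0.5 q [ 0.37  0.54 -0.07  1.75  0.04  0.86 -1.1 ]
```

Request:
{"api": "move_arm", "payload": {
  "series": [
    [0.4,0,1.2,0,0,0],
    [0.1,0,1.2,0,0,0],
    [0,0,1,0,0,0]
  ]
}}

```text
time: 10.82
tcp_pos: [0.5554, -0.2307, 0.0919]
tcp_rot: [[0.187, -0.982, 0.009], [-0.982, -0.187, 0.002], [-0.0, -0.01, -1.0]]
force: [-0.1, -0.4, 0.5]
finger_gap: 0.0855
```

```bash
python3 to.py 552 -228.6 58 -79.6
```

```text
t 10.8167 pos [ 555.4 -230.7   91.9] gap 85.5 F [-0.1 -0.4  0.5]
shift cm [-0.27  0.33  3.38] norm 3.41 turn rad [-0.01   0.     0.006] deg 0.66 q [ 0.37  0.59 -0.07  1.76  0.05  0.79 -1.1 ]
```

Request:
{"api": "move_arm", "payload": {
  "series": [
    [-0.2,0.3,1.0,-0.01,0,0],
    [0,0,1.0,0,0,0],
    [0,0,0.6,0,0,0],
    [0,0,0.2,0,0,0]
  ]
}}

```text
time: 11.15
tcp_pos: [0.5497, -0.2285, 0.0575]
tcp_rot: [[0.186, -0.982, -0.006], [-0.983, -0.186, 0.002], [-0.003, 0.006, -1.0]]
force: [0.9, 0.1, -0.3]
finger_gap: 0.0855
```

```bash
python3 to.py 552 -228.6 58 -79.6
```

```text
t 11.15 pos [ 549.7 -228.5   57.5] gap 85.5 F [ 0.9  0.1 -0.3]
shift cm [ 0.05 -0.23 -0.06] norm 0.24 turn rad [0.006 0.003 0.006] deg 0.49 q [ 0.36  0.63 -0.06  1.78  0.05  0.74 -1.11]
```

Request:
{"api": "move_arm", "payload": {
  "series": [
    [0,-0.2,0,0.005,0,0],
    [0,0,0,0,0,0],
    [0,0,0,0,0,0],
    [0,0,0,0,0,0],
    [0,0,0,0,0,0],
    [0,0,0,0,0,0],
    [0,0,0,0,0,0],
    [0,0,0,0,0,0],
    [0,0,0,0,0,0]
  ],
  "claw": 0
}}

```text
time: 11.9
tcp_pos: [0.5524, -0.2282, 0.0579]
tcp_rot: [[0.186, -0.982, 0.0], [-0.982, -0.186, 0.002], [-0.002, -0.001, -1.0]]
force: [-0.0, 0.0, -1.1]
finger_gap: 0.0176
```

```bash
python3 to.py 552 -228.6 58 -79.6
```

```text
t 11.9 pos [ 552.4 -228.2   57.9] gap 17.6 F [-0.   0.  -1.1]
shift cm [ 0.03  0.05 -0.01] norm 0.06 turn rad [-0.001  0.002  0.006] deg 0.37 q [ 0.36  0.63 -0.06  1.77  0.05  0.73 -1.11]
```

Request:
{"api": "move_arm", "payload": {
  "series": [
    [0,0,-0.5,0,0,0],
    [0,0,-1.0,0,0,0],
    [0,0,-1.5,0,0,0],
    [0,0,-1.5,0,0,0],
    [0,0,-2,0,0,0],
    [0,0,-2,0,0,0],
    [0,0,-2,0,0,0],
    [0,0,-1,0,0,0]
  ]
}}

```text
time: 12.57
tcp_pos: [0.5497, -0.2275, 0.1794]
tcp_rot: [[0.187, -0.982, -0.005], [-0.982, -0.187, 0.005], [-0.006, 0.004, -1.0]]
force: [0.5, 0.1, -0.4]
finger_gap: 0.018
```

```bash
python3 to.py 499.3 167.6 165 -85.9
python3 - <<'E'
from h import *
save(snapshot('scene'),'s4')
E
```

```text
t 12.5667 pos [ 549.7 -227.5  179.4] gap 18.0 F [ 0.5  0.1 -0.4]
shift cm [-39.74  -2.42   1.65] norm 39.85 turn rad [0.005 0.005 0.116] deg 6.67 q [ 0.37  0.47 -0.07  1.7   0.03  0.98 -1.09]
```

View pics/s4.png

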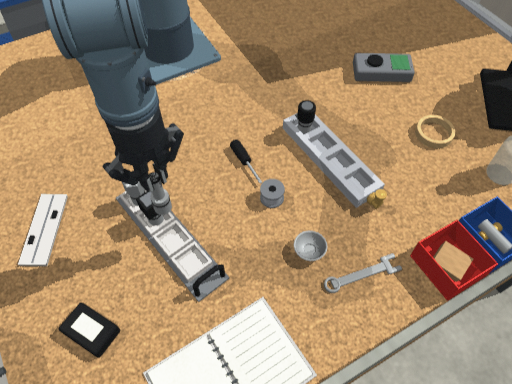

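The slim sensor is lifted, at (160,195), and its cup is empty. Next I carry it over.

Request:
{"api": "move_arm", "payload": {
  "series": [
    [-1.5,0,0,0,0,0],
    [-3,-0.2,0,0,0,0],
    [-3,-0.2,0,0,0,0],
    [-3,-0.2,0,0,0,0],
    [-3,-0.2,0,0,0,0],
    [-3,-0.2,0,0,0,0],
    [-3,-0.2,0,0,0,0],
    [-3,-0.2,0,0,0,0],
    [-3,-0.2,0,0,0,0],
    [-3,-0.2,0,0,0,0]
  ]
}}

```text
time: 13.45
tcp_pos: [0.5068, 0.0642, 0.175]
tcp_rot: [[0.175, -0.984, -0.012], [-0.984, -0.175, 0.0], [-0.002, 0.012, -1.0]]
force: [0.2, -0.2, -1.0]
finger_gap: 0.0176
```

```bash
python3 to.py 499.3 167.6 155 -85.9
```

```text
t 13.45 pos [506.8  64.2 175. ] gap 17.6 F [ 0.2 -0.2 -1. ]
shift cm [-10.31  -1.1    2.01] norm 10.56 turn rad [0.012 0.002 0.105] deg 6.04 q [-0.07  0.35 -0.17  1.91  0.07  0.9  -1.67]
```

Request:
{"api": "move_arm", "payload": {
  "series": [
    [-3,-0.5,0,0.01,0,0],
    [-2.5,-0.4,0,0,0,0],
    [-1.8,-0.2,0,0,0,0.03],
    [-1,0,0,0,0,0.05],
    [0,0,0,0,0,0.03],
    [0,0,0,0,0,0]
  ]
}}

```text
time: 13.95
tcp_pos: [0.4917, 0.1656, 0.1699]
tcp_rot: [[0.08, -0.997, -0.013], [-0.997, -0.08, 0.005], [-0.006, 0.012, -1.0]]
force: [0.1, -1.0, -2.2]
finger_gap: 0.0177
```

```bash
python3 to.py 499.3 167.6 110 -85.9
```

```text
t 13.95 pos [491.7 165.6 169.9] gap 17.7 F [ 0.1 -1.  -2.2]
shift cm [-0.1  -0.85  5.98] norm 6.04 turn rad [0.012 0.006 0.008] deg 0.92 q [-0.25  0.37 -0.19  1.9   0.08  0.89 -1.97]
```

Request:
{"api": "move_arm", "payload": {
  "series": [
    [-0.1,-0.7,0.4,0.01,0.005,0.01],
    [0,-0.2,1.2,0,0,0],
    [0,0,1.5,0,0,0],
    [0,0,1.5,0,0,0],
    [0,0,0,0,0,0]
  ]
}}

```text
time: 14.37
tcp_pos: [0.4997, 0.1667, 0.1182]
tcp_rot: [[0.072, -0.997, -0.003], [-0.997, -0.072, -0.001], [0.0, 0.003, -1.0]]
force: [-1.1, 0.4, -2.4]
finger_gap: 0.0179
```

```bash
python3 to.py 499.3 167.6 85 -85.9
```

```text
t 14.3667 pos [499.7 166.7 118.2] gap 17.9 F [-1.1  0.4 -2.4]
shift cm [-0.1   0.02  3.32] norm 3.32 turn rad [ 0.003 -0.     0.   ] deg 0.17 q [-0.27  0.45 -0.18  1.92  0.11  0.78 -2.  ]
```

Request:
{"api": "move_arm", "payload": {
  "series": [
    [-0.1,0,1.2,0,0,0],
    [0,0,1.2,0,0,0],
    [0,0,0.7,0,0,0]
  ]
}}

```text
time: 14.62
tcp_pos: [0.5003, 0.166, 0.0854]
tcp_rot: [[0.07, -0.998, -0.003], [-0.998, -0.07, -0.001], [0.001, 0.003, -1.0]]
force: [0.8, -0.5, -1.5]
finger_gap: 0.0178
```

```bash
python3 to.py 499.3 167.6 58 -85.9
```

```text
t 14.6167 pos [500.3 166.   85.4] gap 17.8 F [ 0.8 -0.5 -1.5]
shift cm [-0.17  0.08  2.74] norm 2.75 turn rad [ 0.003 -0.001 -0.001] deg 0.19 q [-0.27  0.5  -0.17  1.94  0.12  0.71 -2.02]
```

Request:
{"api": "move_arm", "payload": {
  "series": [
    [-0.1,0,0.7,0,0,0],
    [0,0,0.7,0,0,0],
    [0,0,0.6,0,0,0],
    [0,0,0.2,0,0,0]
  ]
}}

```text
time: 14.95
tcp_pos: [0.5002, 0.1657, 0.0608]
tcp_rot: [[0.069, -0.998, -0.004], [-0.998, -0.069, -0.002], [0.002, 0.004, -1.0]]
force: [-0.4, -0.1, -1.5]
finger_gap: 0.0175
```

```bash
python3 to.py 499.3 167.6 58 -85.9
```

```text
t 14.95 pos [500.2 165.7  60.8] gap 17.5 F [-0.4 -0.1 -1.5]
shift cm [-0.19  0.07  0.28] norm 0.35 turn rad [ 0.004 -0.002 -0.002] deg 0.3 q [-0.28  0.54 -0.16  1.95  0.14  0.66 -2.03]
```

Request:
{"api": "move_arm", "payload": {
  "series": [
    [0,0,0.2,0,0,0],
    [0,0,0.1,0,0,0],
    [0,0,0.1,0,0,0]
  ]
}}

```text
time: 15.2
tcp_pos: [0.5011, 0.1658, 0.0574]
tcp_rot: [[0.069, -0.998, -0.003], [-0.998, -0.069, -0.002], [0.002, 0.003, -1.0]]
force: [-2.7, -2.3, 16.0]
finger_gap: 0.0176
```

```bash
python3 to.py 499.3 167.6 58 -85.9
```

```text
t 15.2 pos [501.1 165.8  57.4] gap 17.6 F [-2.7 -2.3 16. ]
shift cm [-0.19  0.17 -0.06] norm 0.26 turn rad [ 0.003 -0.002 -0.003] deg 0.24 q [-0.28  0.55 -0.16  1.95  0.14  0.65 -2.03]
```

The slim sensor is on the floor, so I release it and retreat.

Request:
{"api": "move_arm", "payload": {
  "series": [
    [0,0,0,0,0,0],
    [0,0,0,0,0,0],
    [0,0,0,0,0,0],
    [0,0,0,0,0,0],
    [0,0,0,0,0,0],
    [0,0,0,0,0,0]
  ],
  "claw": 1
}}

```text
time: 15.7
tcp_pos: [0.5032, 0.1667, 0.0595]
tcp_rot: [[0.069, -0.998, 0.002], [-0.998, -0.069, -0.0], [0.0, -0.002, -1.0]]
force: [0.9, 0.6, 0.5]
finger_gap: 0.0854
```

Request:
{"api": "move_arm", "payload": {
  "series": [
    [0,0,-1,0,0,0],
    [0,0,-2,0,0,0],
    [0,0,-2.5,0,0,0],
    [0,0,-2.5,0,0,0],
    [0,0,-2.5,0,0,0],
    [0,0,-1.5,0,0,0]
  ]
}}

```text
time: 16.2
tcp_pos: [0.4995, 0.1658, 0.1835]
tcp_rot: [[0.07, -0.998, -0.007], [-0.998, -0.07, -0.003], [0.003, 0.007, -1.0]]
force: [0.5, 0.5, 0.5]
finger_gap: 0.085
```

```bash
python3 to.py 489.5 -240 180 -79.6
python3 - <<'E'
from h import *
save(snapshot('scene'),'s5')
E
```

```text
t 16.2 pos [499.5 165.8 183.5] gap 85.0 F [0.5 0.5 0.5]
shift cm [40.41  3.83  0.48] norm 40.59 turn rad [ 0.007 -0.002 -0.112] deg 6.41 q [-0.25  0.36 -0.19  1.87  0.08  0.93 -1.98]
```

View pics/s5.png

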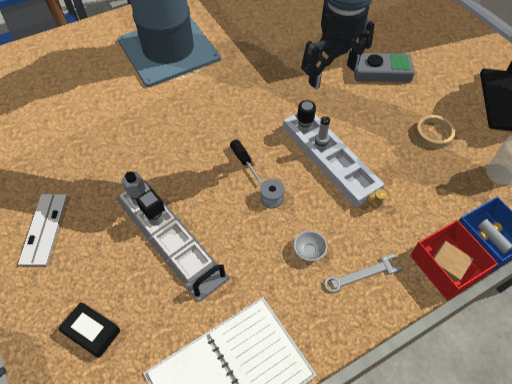

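The slim sensor stands in the second pocket at (324,130). Next is the box.

Request:
{"api": "move_arm", "payload": {
  "series": [
    [2,0.2,0,0,0,0],
    [3.2,0.2,0,0,0,0],
    [3.2,0.2,0,0,0,0],
    [3.2,0.2,0,0,0,0],
    [3.2,0.2,0,0,0,0],
    [3.2,0.2,0,0,0,0],
    [3.2,0.2,0,0,0,0],
    [3.2,0.2,0,0,0,0],
    [3.2,0.2,0,0,0,0],
    [3.2,0.2,0,0,0,0]
  ]
}}

```text
time: 17.08
tcp_pos: [0.5066, -0.1436, 0.1942]
tcp_rot: [[0.088, -0.996, 0.01], [-0.996, -0.088, 0.007], [-0.006, -0.01, -1.0]]
force: [0.8, 0.1, -0.1]
finger_gap: 0.0854
```

```bash
python3 to.py 489.5 -240 180 -79.6
```

```text
t 17.0833 pos [ 506.6 -143.6  194.2] gap 85.4 F [ 0.8  0.1 -0.1]
shift cm [9.46 2.56 1.34] norm 9.9 turn rad [-0.011  0.005 -0.093] deg 5.39 q [ 0.24  0.33 -0.06  1.88  0.01  0.92 -1.3 ]
```

Request:
{"api": "move_arm", "payload": {
  "series": [
    [3,0.8,0,-0.01,0.005,0],
    [2.5,0.8,0,0,0,0],
    [1.8,0.7,0,0,0,-0.03],
    [0.7,0.2,0,0,0,-0.04],
    [0,0,0,0,0,-0.02],
    [0,0,0,0,0,0],
    [0,0,0,0,0,0]
  ]
}}

```text
time: 17.67
tcp_pos: [0.4854, -0.2388, 0.1972]
tcp_rot: [[0.168, -0.986, 0.002], [-0.986, -0.168, -0.003], [0.003, -0.002, -1.0]]
force: [-0.3, -0.2, -0.1]
finger_gap: 0.0856
```

```bash
python3 to.py 489.5 -240 130 -79.6
python3 - <<'E'
from h import *
s=snapshot('wrist'); save(s,'w3')
d=cv2.medianBlur(s['depth'],3); s['depth']=d
v,u=np.mgrid[0:384,0:512]; P=world(s,u,v); z=P[...,2]
for nm,h,c in [('box',.078,(.488,-.24)),('hexc',.09,(.426,-.25))]:
    m=(abs(z-h-.01)<.005)&(np.hypot(P[...,0]-c[0],P[...,1]-c[1])<.035)
    if m.sum()<5: continue
    c_=max(cv2.findContours(m.astype(np.uint8),0,1)[0],key=len)[:,0].astype(float)
    W=world(s,c_[:,0],c_[:,1],h+.01)
    r=cv2.minAreaRect((W[:,:2]*1000).astype(np.float32)); print(nm,np.round(r[0],1),np.round(r[1],1),round(r[2],1),'z',np.median(z[m]))
E
```

```text
t 17.6667 pos [ 485.4 -238.8  197.2] gap 85.6 F [-0.3 -0.2 -0.1]
shift cm [ 0.16 -0.37  6.72] norm 6.74 turn rad [-0.001 -0.003 -0.013] deg 0.78 q [ 0.4   0.36 -0.03  1.84  0.02  0.95 -1.04]
box [ 489.7 -240.6] [38.1 37.6] 10.7 z 0.08766641207178116
hexc [ 427.7 -252. ] [20.1 19.1] 9.5 z 0.09900549058040448
```

Request:
{"api": "move_arm", "payload": {
  "series": [
    [0.1,-0.3,1.5,0,0,-0.01],
    [0,0,2.5,0,0,0],
    [0,0,2.5,0,0,0],
    [0,0,1.2,0,0,0],
    [0,0,0,0,0,0]
  ]
}}

```text
time: 18.13
tcp_pos: [0.4937, -0.2328, 0.12]
tcp_rot: [[0.185, -0.983, 0.009], [-0.983, -0.185, -0.002], [0.004, -0.008, -1.0]]
force: [0.3, -0.0, -0.0]
finger_gap: 0.0858
```

```bash
python3 to.py 489.5 -240.2 46 -79.6
```

```text
t 18.1333 pos [ 493.7 -232.8  120. ] gap 85.8 F [ 0.3 -0.  -0. ]
shift cm [0.63 0.61 7.39] norm 7.45 turn rad [-0.008 -0.004  0.004] deg 0.56 q [ 0.39  0.46 -0.04  1.89  0.02  0.78 -1.05]
```

Request:
{"api": "move_arm", "payload": {
  "series": [
    [0.6,0.5,1,-0.01,0,0],
    [0.2,0.1,1.2,0,0,0],
    [0,0,1,0,0,0],
    [0,0,0,0,0,0]
  ]
}}

```text
time: 18.47
tcp_pos: [0.4909, -0.2405, 0.0869]
tcp_rot: [[0.188, -0.982, -0.0], [-0.982, -0.188, -0.004], [0.004, 0.001, -1.0]]
force: [-0.5, -0.4, -0.2]
finger_gap: 0.0855
```

```bash
python3 to.py 489.5 -240.2 46 -79.6
```

```text
t 18.4667 pos [ 490.9 -240.5   86.9] gap 85.5 F [-0.5 -0.4 -0.2]
shift cm [-0.08  0.13  4.09] norm 4.09 turn rad [ 0.001 -0.004  0.007] deg 0.49 q [ 0.4   0.52 -0.03  1.9   0.03  0.72 -1.04]
```

Request:
{"api": "move_arm", "payload": {
  "series": [
    [0,0.1,1.2,0,0,0.005],
    [0,0,1.2,0,0,0],
    [0,0,0.8,0,0,0],
    [0,0,0.4,0,0,0],
    [0,0,0,0,0,0]
  ]
}}

```text
time: 18.88
tcp_pos: [0.4912, -0.2415, 0.0492]
tcp_rot: [[0.182, -0.983, 0.002], [-0.983, -0.182, -0.005], [0.005, -0.001, -1.0]]
force: [-0.4, 0.9, 0.2]
finger_gap: 0.0855
```

```bash
python3 to.py 489.5 -240.2 46 -79.6
```

```text
t 18.8833 pos [ 491.2 -241.5   49.2] gap 85.5 F [-0.4  0.9  0.2]
shift cm [-0.16  0.14  0.32] norm 0.39 turn rad [-0.001 -0.005  0.002] deg 0.31 q [ 0.4   0.58 -0.03  1.92  0.03  0.64 -1.04]
```

Request:
{"api": "move_arm", "payload": {
  "series": [
    [-0.2,0.1,0.4,0,0,0],
    [0,0,0,0,0,0],
    [0,0,0,0,0,0],
    [0,0,0,0,0,0],
    [0,0,0,0,0,0],
    [0,0,0,0,0,0],
    [0,0,0,0,0,0],
    [0,0,0,0,0,0]
  ],
  "claw": 0
}}

```text
time: 19.55
tcp_pos: [0.4909, -0.2399, 0.0464]
tcp_rot: [[0.182, -0.983, 0.004], [-0.983, -0.182, -0.006], [0.006, -0.003, -1.0]]
force: [-0.3, -0.1, -1.7]
finger_gap: 0.0365
```

Request:
{"api": "move_arm", "payload": {
  "series": [
    [0,0,-0.5,0,0,0],
    [0,0,-1.0,0,0,0],
    [0,0,-1.5,0,0,0],
    [0,0,-1.5,0,0,0],
    [0,0,-2,0,0,0],
    [0,0,-2,0,0,0],
    [0,0,-2,0,0,0],
    [0,0,-1,0,0,0]
  ]
}}

```text
time: 20.22
tcp_pos: [0.4876, -0.2381, 0.1681]
tcp_rot: [[0.182, -0.983, -0.001], [-0.983, -0.182, -0.003], [0.003, 0.002, -1.0]]
force: [0.7, -0.2, -1.8]
finger_gap: 0.0367
```

```bash
python3 to.py 562.8 172.3 155 -85.9
python3 - <<'E'
from h import *
save(snapshot('scene'),'s6')
E
```

```text
t 20.2167 pos [ 487.6 -238.1  168.1] gap 36.7 F [ 0.7 -0.2 -1.8]
shift cm [-38.99 -14.88   1.16] norm 41.75 turn rad [ 0.002 -0.003  0.112] deg 6.41 q [ 0.4   0.4  -0.03  1.86  0.02  0.89 -1.04]
```

View pics/s6.png

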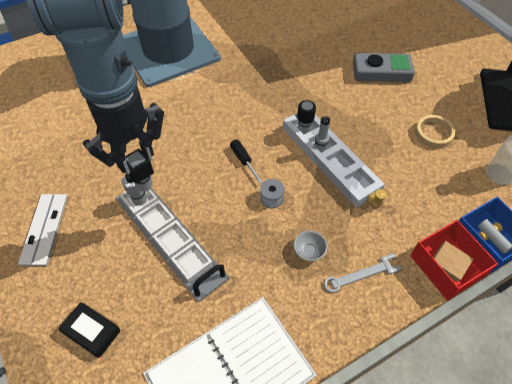

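The box is lifted, at about (137,168). Next I carry it over.

Request:
{"api": "move_arm", "payload": {
  "series": [
    [-1.5,-0.4,0,0,0,0],
    [-3,-1.1,0,0,0,0],
    [-3,-1.1,0,0,0,0],
    [-3,-1.1,0,0,0,0],
    [-3,-1.1,0,0,0,0],
    [-3,-1.1,0,0,0,0],
    [-3,-1.1,0,0,0,0],
    [-3,-1.1,0,0,0,0],
    [-3,-1.1,0,0,0,0],
    [-3,-1.1,0,0,0,0]
  ]
}}

```text
time: 21.1
tcp_pos: [0.5372, 0.061, 0.1644]
tcp_rot: [[0.164, -0.986, -0.002], [-0.986, -0.164, -0.012], [0.011, 0.004, -1.0]]
force: [0.8, 0.5, -1.8]
finger_gap: 0.0362
```

```bash
python3 to.py 562.8 172.3 155 -85.9
```

```text
t 21.1 pos [537.2  61.  164.4] gap 36.2 F [ 0.8  0.5 -1.8]
shift cm [-10.57  -4.35   0.8 ] norm 11.46 turn rad [ 0.003 -0.011  0.093] deg 5.38 q [-0.1   0.4  -0.13  1.86  0.08  0.89 -1.68]
```

Request:
{"api": "move_arm", "payload": {
  "series": [
    [-3,-1.3,0,0,-0.01,0],
    [-2.5,-1.2,0,0,0,0],
    [-1.8,-0.9,0,0,0,0.02],
    [-1,-0.4,0,0,0,0.04],
    [0,0,0,0,0,0.03],
    [0,0,0,0,0,0]
  ]
}}

```text
time: 21.6
tcp_pos: [0.5581, 0.1653, 0.1595]
tcp_rot: [[0.085, -0.996, -0.01], [-0.996, -0.085, 0.003], [-0.004, 0.009, -1.0]]
force: [-0.0, -1.1, -2.8]
finger_gap: 0.0363
```

```bash
python3 to.py 562.8 172.3 100 -85.9
```

```text
t 21.6 pos [558.1 165.3 159.5] gap 36.3 F [-0.  -1.1 -2.8]
shift cm [-0.63 -0.58  5.94] norm 6.0 turn rad [0.009 0.004 0.013] deg 0.96 q [-0.26  0.48 -0.14  1.75  0.07  0.93 -1.91]
```

Request:
{"api": "move_arm", "payload": {
  "series": [
    [-0.5,-0.5,0.6,0.01,0,0.01],
    [-0.2,-0.2,1.5,0,0,0],
    [0,0,1.5,0,0,0],
    [0,0,1.5,0,0,0],
    [0,0,0,0,0,0]
  ]
}}

```text
time: 22.02
tcp_pos: [0.5649, 0.1724, 0.1042]
tcp_rot: [[0.075, -0.997, 0.002], [-0.997, -0.075, 0.003], [-0.003, -0.003, -1.0]]
force: [-1.0, -0.2, -1.0]
finger_gap: 0.0363
```

```bash
python3 to.py 562.8 172.3 75 -85.9
```

```text
t 22.0167 pos [564.9 172.4 104.2] gap 36.3 F [-1.  -0.2 -1. ]
shift cm [0.01 0.21 2.92] norm 2.92 turn rad [-0.003  0.003  0.003] deg 0.3 q [-0.28  0.56 -0.13  1.77  0.09  0.81 -1.94]
```

Request:
{"api": "move_arm", "payload": {
  "series": [
    [0,0.1,1.2,0,0,0],
    [0,0,1.2,0,0,0],
    [0,0,0.6,0,0,0]
  ]
}}

```text
time: 22.27
tcp_pos: [0.565, 0.1714, 0.0735]
tcp_rot: [[0.073, -0.997, 0.004], [-0.997, -0.073, 0.003], [-0.003, -0.004, -1.0]]
force: [0.0, 0.3, -1.4]
finger_gap: 0.0364
```

```bash
python3 to.py 562.8 172.3 46.4 -85.9
```

```text
t 22.2667 pos [565.  171.4  73.5] gap 36.4 F [ 0.   0.3 -1.4]
shift cm [-0.1   0.22  2.71] norm 2.72 turn rad [-0.004  0.003  0.002] deg 0.33 q [-0.28  0.6  -0.12  1.79  0.1   0.75 -1.95]
```

Request:
{"api": "move_arm", "payload": {
  "series": [
    [0,0.2,0.7,0,0,0],
    [0,0,0.7,0,0,0],
    [0,0,0.6,0,0,0],
    [0,0,0.2,0,0,0]
  ]
}}

```text
time: 22.6
tcp_pos: [0.5631, 0.1707, 0.0494]
tcp_rot: [[0.073, -0.997, 0.004], [-0.997, -0.073, 0.003], [-0.003, -0.005, -1.0]]
force: [0.1, -0.4, -1.9]
finger_gap: 0.0362
```

```bash
python3 to.py 562.8 172.3 46.4 -85.9
```

```text
t 22.6 pos [563.1 170.7  49.4] gap 36.2 F [ 0.1 -0.4 -1.9]
shift cm [-0.17  0.02  0.3 ] norm 0.34 turn rad [-0.005  0.003  0.001] deg 0.31 q [-0.28  0.63 -0.12  1.81  0.11  0.7  -1.96]
```

Request:
{"api": "move_arm", "payload": {
  "series": [
    [0,0,0.2,0,0,0],
    [0,0,0.1,0,0,0],
    [0,0,0.1,0,0,0]
  ]
}}

```text
time: 22.85
tcp_pos: [0.5639, 0.1707, 0.0458]
tcp_rot: [[0.072, -0.997, 0.005], [-0.997, -0.072, 0.003], [-0.003, -0.005, -1.0]]
force: [-3.7, -2.0, 13.8]
finger_gap: 0.0363
```

```bash
python3 to.py 562.8 172.3 46.4 -85.9
```

```text
t 22.85 pos [563.9 170.7  45.8] gap 36.3 F [-3.7 -2.  13.8]
shift cm [-0.16  0.1  -0.06] norm 0.2 turn rad [-0.005  0.003  0.001] deg 0.35 q [-0.28  0.64 -0.12  1.81  0.11  0.7  -1.96]
```

Request:
{"api": "move_arm", "payload": {
  "series": [
    [0,0,0,0,0,0],
    [0,0,0,0,0,0],
    [0,0,0,0,0,0],
    [0,0,0,0,0,0],
    [0,0,0,0,0,0],
    [0,0,0,0,0,0]
  ],
  "claw": 1
}}

```text
time: 23.35
tcp_pos: [0.5662, 0.1717, 0.048]
tcp_rot: [[0.073, -0.997, 0.01], [-0.997, -0.072, 0.005], [-0.004, -0.01, -1.0]]
force: [-0.5, -0.6, 0.3]
finger_gap: 0.0853
```

Request:
{"api": "move_arm", "payload": {
  "series": [
    [0,0,-1,0,0,0],
    [0,0,-2,0,0,0],
    [0,0,-2.5,0,0,0],
    [0,0,-2.5,0,0,0],
    [0,0,-2.5,0,0,0],
    [0,0,-2,0,0,0]
  ]
}}

```text
time: 23.85
tcp_pos: [0.5609, 0.1699, 0.1759]
tcp_rot: [[0.073, -0.997, -0.0], [-0.997, -0.073, 0.002], [-0.002, -0.0, -1.0]]
force: [0.2, 0.6, -0.2]
finger_gap: 0.0852
```

```bash
python3 to.py 427 -251.8 185 -79.6
python3 - <<'E'
from h import *
save(snapshot('scene'),'s7')
E
```

```text
t 23.85 pos [560.9 169.9 175.9] gap 85.2 F [ 0.2  0.6 -0.2]
shift cm [41.07 16.43 -0.98] norm 44.25 turn rad [-0.     0.002 -0.108] deg 6.21 q [-0.27  0.46 -0.13  1.73  0.07  0.95 -1.93]
```

View pics/s7.png

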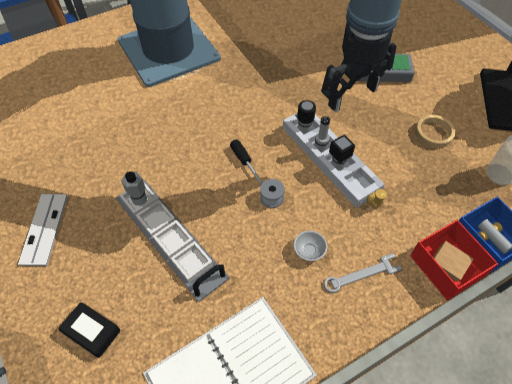

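The box stands in the third pocket at (342,150). The hex sensor is the last one.

Request:
{"api": "move_arm", "payload": {
  "series": [
    [2,0.6,-0.5,0,0,0],
    [3.2,1.2,0,0,0,0],
    [3.2,1.2,0,0,0,0],
    [3.2,1.2,0,0,0,0],
    [3.2,1.2,0,0,0,0],
    [3.2,1.2,0,0,0,0],
    [3.2,1.2,0,0,0,0],
    [3.2,1.2,0,0,0,0],
    [3.2,1.2,0,0,0,0],
    [3.2,1.2,0,0,0,0]
  ]
}}

```text
time: 24.73
tcp_pos: [0.475, -0.146, 0.1912]
tcp_rot: [[0.091, -0.996, 0.024], [-0.996, -0.09, 0.013], [-0.01, -0.025, -1.0]]
force: [1.0, -0.2, -0.3]
finger_gap: 0.0854
```

```bash
python3 to.py 427 -251.8 185 -79.6
```

```text
t 24.7333 pos [ 475.  -146.   191.2] gap 85.4 F [ 1.  -0.2 -0.3]
shift cm [10.1   5.75  0.37] norm 11.63 turn rad [-0.025  0.009 -0.091] deg 5.43 q [ 0.25  0.28 -0.03  1.96 -0.01  0.88 -1.26]
```

Request:
{"api": "move_arm", "payload": {
  "series": [
    [3,1.7,0,-0.02,0.01,0],
    [2.5,1.5,0,0,0,0],
    [2,1.2,0,0,0,-0.03],
    [1,0.6,0,0,0,-0.04],
    [0,0,0,0,0,-0.02],
    [0,0,0,0,0,0],
    [0,0,0,0,0,0]
  ]
}}

```text
time: 25.32
tcp_pos: [0.4272, -0.2481, 0.1942]
tcp_rot: [[0.169, -0.986, 0.007], [-0.986, -0.169, -0.004], [0.005, -0.006, -1.0]]
force: [1.0, 1.3, 0.5]
finger_gap: 0.0851
```

```bash
python3 to.py 427 -251.8 130 -79.6
python3 - <<'E'
from h import *
s=snapshot('wrist'); save(s,'w4')
d=cv2.medianBlur(s['depth'],3); s['depth']=d
v,u=np.mgrid[0:384,0:512]; P=world(s,u,v); z=P[...,2]
for nm,h,c in [('hexc',.09,(.426,-.25))]:
    m=(abs(z-h-.01)<.005)&(np.hypot(P[...,0]-c[0],P[...,1]-c[1])<.035)
    c_=max(cv2.findContours(m.astype(np.uint8),0,1)[0],key=len)[:,0].astype(float)
    W=world(s,c_[:,0],c_[:,1],h+.01)
    r=cv2.minAreaRect((W[:,:2]*1000).astype(np.float32)); print(nm,np.round(r[0],1),np.round(r[1],1),round(r[2],1),'z',np.median(z[m]))
E
```

```text
t 25.3167 pos [ 427.2 -248.1  194.2] gap 85.1 F [1.  1.3 0.5]
shift cm [0.33 0.12 6.42] norm 6.43 turn rad [-0.006 -0.005 -0.012] deg 0.83 q [ 0.42  0.28  0.01  1.96 -0.    0.9  -0.96]
hexc [ 426.7 -251.9] [19.4 18.6] 9.6 z 0.09917210756061734
```

Request:
{"api": "move_arm", "payload": {
  "series": [
    [0.2,0.1,1.5,-0.005,0,-0.01],
    [0,0,2.5,0,0,0],
    [0,0,2.5,0,0,0],
    [0,0,1.2,0,0,0],
    [0,0,0,0,0,0]
  ]
}}

```text
time: 25.78
tcp_pos: [0.4336, -0.2437, 0.1167]
tcp_rot: [[0.188, -0.982, 0.009], [-0.982, -0.188, -0.004], [0.006, -0.008, -1.0]]
force: [-0.3, 0.1, 0.9]
finger_gap: 0.0853
```

```bash
python3 to.py 426.8 -251.8 45 -79.6
```

```text
t 25.7833 pos [ 433.6 -243.7  116.7] gap 85.3 F [-0.3  0.1  0.9]
shift cm [0.62 0.88 7.16] norm 7.24 turn rad [-0.008 -0.006  0.008] deg 0.73 q [ 0.42  0.4   0.    2.02 -0.    0.72 -0.96]
```

Request:
{"api": "move_arm", "payload": {
  "series": [
    [0.6,0.8,0.8,-0.01,-0.005,0.01],
    [0.2,0.2,1.2,0,0,0],
    [0,0,1,0,0,0],
    [0,0,0,0,0,0]
  ]
}}

```text
time: 26.12
tcp_pos: [0.4273, -0.252, 0.0865]
tcp_rot: [[0.181, -0.983, -0.001], [-0.983, -0.181, -0.001], [0.0, 0.001, -1.0]]
force: [-0.2, -0.6, 0.3]
finger_gap: 0.0851
```

```bash
python3 to.py 426.8 -251.8 45 -79.6
```

```text
t 26.1167 pos [ 427.3 -252.    86.5] gap 85.1 F [-0.2 -0.6  0.3]
shift cm [-0.03  0.04  4.15] norm 4.15 turn rad [ 0.001 -0.     0.   ] deg 0.05 q [ 0.44  0.45  0.01  2.03 -0.    0.66 -0.94]
```

Request:
{"api": "move_arm", "payload": {
  "series": [
    [0,0,1.2,0,0,0],
    [0,0,1.2,0,0,0],
    [0,0,0.9,0,0,0],
    [0,0,0.5,0,0,0],
    [0,0,0,0,0,0]
  ]
}}

```text
time: 26.53
tcp_pos: [0.4297, -0.253, 0.0493]
tcp_rot: [[0.18, -0.984, 0.003], [-0.984, -0.18, -0.002], [0.003, -0.003, -1.0]]
force: [-0.2, 0.9, -0.1]
finger_gap: 0.0852
```

```bash
python3 to.py 426.8 -251.8 45 -79.6
```

```text
t 26.5333 pos [ 429.7 -253.    49.3] gap 85.2 F [-0.2  0.9 -0.1]
shift cm [-0.18  0.27  0.43] norm 0.54 turn rad [-0.003 -0.003 -0.   ] deg 0.21 q [ 0.44  0.52  0.01  2.04 -0.    0.58 -0.94]
```

Request:
{"api": "move_arm", "payload": {
  "series": [
    [-0.2,0.3,0.5,0,0,0],
    [0,0,0,0,0,0],
    [0,0,0,0,0,0],
    [0,0,0,0,0,0],
    [0,0,0,0,0,0],
    [0,0,0,0,0,0],
    [0,0,0,0,0,0],
    [0,0,0,0,0,0]
  ],
  "claw": 0
}}

```text
time: 27.2
tcp_pos: [0.4275, -0.2522, 0.0461]
tcp_rot: [[0.18, -0.984, 0.006], [-0.984, -0.18, -0.004], [0.005, -0.005, -1.0]]
force: [-0.1, 0.7, -0.8]
finger_gap: 0.0344
```

Request:
{"api": "move_arm", "payload": {
  "series": [
    [0,0,-0.5,0,0,0],
    [0,0,-1.0,0,0,0],
    [0,0,-1.5,0,0,0],
    [0,0,-1.5,0,0,0],
    [0,0,-2,0,0,0],
    [0,0,-2,0,0,0],
    [0,0,-2,0,0,0],
    [0,0,-1,0,0,0]
  ]
}}

```text
time: 27.87
tcp_pos: [0.4239, -0.2504, 0.168]
tcp_rot: [[0.18, -0.984, 0.0], [-0.984, -0.18, -0.001], [0.001, -0.0, -1.0]]
force: [0.2, -0.3, -1.4]
finger_gap: 0.0344
```

```bash
python3 to.py 626.6 177.1 155 -85.9
python3 - <<'E'
from h import *
save(snapshot('scene'),'s8')
E
```

```text
t 27.8667 pos [ 423.9 -250.4  168. ] gap 34.4 F [ 0.2 -0.3 -1.4]
shift cm [-38.4  -27.63   1.27] norm 47.33 turn rad [-0.    -0.001  0.109] deg 6.27 q [ 0.43  0.31  0.01  1.98 -0.    0.85 -0.94]
```

View pics/s8.png

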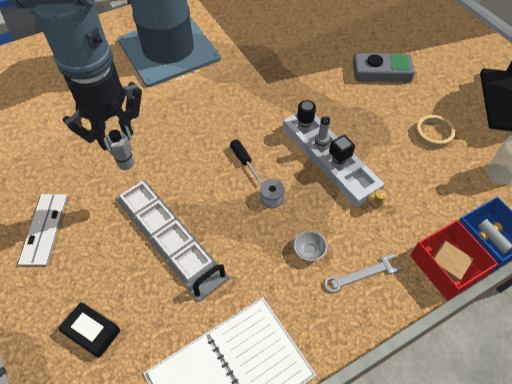

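The hex sensor is lifted, at (122,150), and all four cups are empty. Next I carry it over.

Request:
{"api": "move_arm", "payload": {
  "series": [
    [-1.3,-0.8,0,0,0,0],
    [-2.8,-2,0,0,0,0],
    [-2.8,-2,0,0,0,0],
    [-2.8,-2,0,0,0,0],
    [-2.8,-2,0,0,0,0],
    [-2.8,-2,0,0,0,0],
    [-2.8,-2,0,0,0,0],
    [-2.8,-2,0,0,0,0],
    [-2.8,-2,0,0,0,0],
    [-2.8,-2,0,0,0,0]
  ]
}}

```text
time: 28.75
tcp_pos: [0.5647, 0.0437, 0.1714]
tcp_rot: [[0.16, -0.987, 0.004], [-0.987, -0.16, -0.009], [0.01, -0.002, -1.0]]
force: [1.1, -0.3, -1.4]
finger_gap: 0.0341
```

```bash
python3 to.py 626.6 177.1 155 -85.9
```

```text
t 28.75 pos [564.7  43.7 171.4] gap 34.1 F [ 1.1 -0.3 -1.4]
shift cm [-12.19  -8.24   1.53] norm 14.8 turn rad [-0.002 -0.01   0.089] deg 5.13 q [-0.09  0.43 -0.1   1.79  0.06  0.92 -1.63]
```

Request:
{"api": "move_arm", "payload": {
  "series": [
    [-3,-2,0,0,-0.01,0],
    [-2.7,-1.9,0,0,0,0],
    [-2.3,-1.6,0.3,0,0,0.02],
    [-1.5,-1,0.3,0,0,0.04],
    [-0.6,-0.4,0,0,0,0.03],
    [0,0,0,0,0,0],
    [0,0,0,0,0,0]
  ]
}}

```text
time: 29.33
tcp_pos: [0.6174, 0.1718, 0.1633]
tcp_rot: [[0.08, -0.997, -0.001], [-0.997, -0.08, 0.006], [-0.006, 0.001, -1.0]]
force: [-0.0, -0.7, -1.9]
finger_gap: 0.0346
```

```bash
python3 to.py 626.6 177.1 100 -85.9
```

```text
t 29.3333 pos [617.4 171.8 163.3] gap 34.6 F [-0.  -0.7 -1.9]
shift cm [-0.42 -0.96  6.33] norm 6.42 turn rad [0.001 0.006 0.009] deg 0.6 q [-0.27  0.56 -0.1   1.59  0.06  0.99 -1.87]
```

Request:
{"api": "move_arm", "payload": {
  "series": [
    [-0.3,-0.9,0.6,0,0.005,0.01],
    [-0.2,-0.2,1.5,0,0,0],
    [0,0,1.5,0,0,0],
    [0,0,1.5,0,0,0],
    [0,0,0.3,0,0,0]
  ]
}}

```text
time: 29.75
tcp_pos: [0.6294, 0.1728, 0.1054]
tcp_rot: [[0.067, -0.998, 0.001], [-0.998, -0.067, -0.002], [0.002, -0.0, -1.0]]
force: [-0.1, -0.0, -2.4]
finger_gap: 0.034
```

```bash
python3 to.py 626.6 177.1 75 -85.9
```

```text
t 29.75 pos [629.4 172.8 105.4] gap 34.0 F [-0.1 -0.  -2.4]
shift cm [-0.45  0.26  3.04] norm 3.08 turn rad [-0.    -0.002 -0.005] deg 0.32 q [-0.28  0.65 -0.09  1.6   0.07  0.9  -1.9 ]
```

Request:
{"api": "move_arm", "payload": {
  "series": [
    [-0.4,0.2,1,0,0,0],
    [-0.1,0,1.2,0,0,0],
    [0,0,0.6,0,0,0]
  ]
}}

```text
time: 30.0
tcp_pos: [0.6271, 0.1756, 0.0743]
tcp_rot: [[0.064, -0.998, -0.0], [-0.998, -0.064, -0.004], [0.004, 0.0, -1.0]]
force: [0.2, -0.3, -1.7]
finger_gap: 0.0342
```

```bash
python3 to.py 626.6 177.1 46 -85.9
```

```text
t 30.0 pos [627.1 175.6  74.3] gap 34.2 F [ 0.2 -0.3 -1.7]
shift cm [-0.16  0.04  2.83] norm 2.83 turn rad [ 0.    -0.004 -0.007] deg 0.47 q [-0.29  0.69 -0.08  1.62  0.08  0.84 -1.91]
```

Request:
{"api": "move_arm", "payload": {
  "series": [
    [-0.1,0,0.7,0,0,0],
    [0,0,0.7,0,0,0],
    [0,0,0.6,0,0,0],
    [0,0,0.3,0,0,0]
  ]
}}

```text
time: 30.33
tcp_pos: [0.6266, 0.1765, 0.0482]
tcp_rot: [[0.064, -0.998, -0.001], [-0.998, -0.064, -0.004], [0.004, 0.001, -1.0]]
force: [-0.4, 0.1, -1.9]
finger_gap: 0.0341
```

```bash
python3 to.py 626.6 177.1 46 -85.9
```

```text
t 30.3333 pos [626.6 176.5  48.2] gap 34.1 F [-0.4  0.1 -1.9]
shift cm [-0.06 -0.    0.22] norm 0.22 turn rad [ 0.001 -0.004 -0.007] deg 0.48 q [-0.29  0.72 -0.08  1.63  0.08  0.8  -1.91]
```

Request:
{"api": "move_arm", "payload": {
  "series": [
    [0,0,0.2,0,0,0],
    [0,0,0.1,0,0,0],
    [0,0,0.1,0,0,0]
  ]
}}

```text
time: 30.58
tcp_pos: [0.6275, 0.1765, 0.0457]
tcp_rot: [[0.064, -0.998, 0.0], [-0.998, -0.064, -0.004], [0.004, 0.0, -1.0]]
force: [-3.3, -1.5, 6.7]
finger_gap: 0.0339
```

```bash
python3 to.py 626.6 177.1 46 -85.9
```

```text
t 30.5833 pos [627.5 176.5  45.7] gap 33.9 F [-3.3 -1.5  6.7]
shift cm [-0.06  0.09 -0.03] norm 0.11 turn rad [ 0.    -0.004 -0.008] deg 0.49 q [-0.29  0.73 -0.08  1.63  0.08  0.79 -1.91]
```

The hex sensor has touched the floor at the expected height, so I release and retreat.

Request:
{"api": "move_arm", "payload": {
  "series": [
    [0,0,0,0,0,0],
    [0,0,0,0,0,0],
    [0,0,0,0,0,0],
    [0,0,0,0,0,0],
    [0,0,0,0,0,0],
    [0,0,0,0,0,0]
  ],
  "claw": 1
}}

```text
time: 31.08
tcp_pos: [0.6301, 0.1773, 0.0482]
tcp_rot: [[0.064, -0.998, 0.006], [-0.998, -0.064, -0.002], [0.003, -0.005, -1.0]]
force: [0.0, 0.7, -0.7]
finger_gap: 0.0855
```

Request:
{"api": "move_arm", "payload": {
  "series": [
    [0,0,-1,0,0,0],
    [0,0,-2,0,0,0],
    [0,0,-2.5,0,0,0],
    [0,0,-2.5,0,0,0],
    [0,0,-2.5,0,0,0],
    [0,0,-2,0,0,0],
    [1.5,0,0,0,0,0],
    [2.5,0,0,0,0,0],
    [2.5,0,0,0,0,0],
    [2.5,0,0,0,0,0]
  ]
}}

```text
time: 31.92
tcp_pos: [0.6343, 0.0934, 0.1846]
tcp_rot: [[0.076, -0.997, 0.007], [-0.997, -0.076, 0.003], [-0.003, -0.008, -1.0]]
force: [-1.0, -0.2, -0.0]
finger_gap: 0.0855
```

Request:
{"api": "move_arm", "payload": {
  "series": [
    [2.5,0,0,0,0,0],
    [2.5,0,0,0,0,0],
    [2,0,0,0,0,0],
    [1,0,0,0,0,0],
    [0,0,0,0,0,0],
    [0,0,0,0,0,0],
    [0,0,0,0,0,0]
  ]
}}

```text
time: 32.5
tcp_pos: [0.6392, -0.0006, 0.1853]
tcp_rot: [[0.066, -0.998, 0.007], [-0.998, -0.066, -0.001], [0.002, -0.007, -1.0]]
force: [-0.6, 0.2, -0.8]
finger_gap: 0.0854
```

Run:
```python
from meas import *
ce=np.array([.531,.170]); a=np.radians(4.1); ex=np.array([np.cos(a),np.sin(a)]); ey=np.array([-ex[1],ex[0]])
for n in ['top','scene']:
    s=snapshot(n); save(s,n+'_end'); d=cv2.medianBlur(s['depth'],3); s['depth']=d; P=hm(s); z=P[...,2]
    for nm,h,k in [('round',.08,-96),('slim',.096,-32),('box',.078,32),('hexc',.09,96)]:
        c=ce+ex*k/1000
        m=(abs(z-h-.01)<.006)&(np.hypot(P[...,0]-c[0],P[...,1]-c[1])<.04)
        if m.sum()<5: print(nm,'none');continue
        c_=max(cv2.findContours(m.astype(np.uint8),0,1)[0],key=len)[:,0].astype(float)
        W=world(s,c_[:,0],c_[:,1],h+.01)
        r=cv2.minAreaRect((W[:,:2]*1000).astype(np.float32)); q=np.array(r[0])/1000-ce
        print(n,nm,'rack xy',(q@ex*1000).round(1),(q@ey*1000).round(1),np.round(r[1],1),'z',np.median(z[m]).round(4))
print(robot.get_state()['time'],robot.get_state()['tcp_pos'])
```

```text
top round rack xy -95.3 14.2 [ 7.  27.7] z 0.0897
top slim rack xy -31.6 3.2 [21.8  9.1] z 0.1061
top box rack xy 29.8 5.1 [41.5 22.5] z 0.0883
top hexc rack xy 93.4 0.3 [18.8 18.6] z 0.0994
round none
slim none
scene box rack xy 31.5 -4.1 [41.  40.7] z 0.0901
scene hexc rack xy 95.7 -2.3 [21.1 20.5] z 0.1005
32.6 [6.39193198e-01 5.07053579e-04 1.85310312e-01]
```

View pics/scene_end.png

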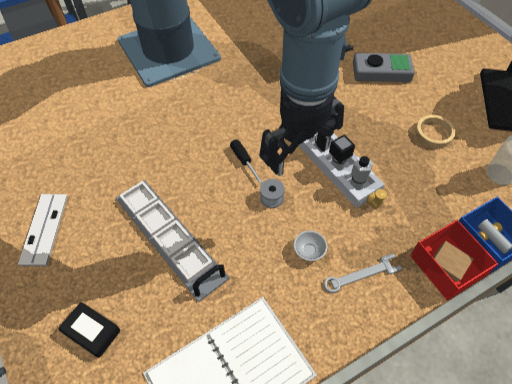

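View pics/top_end.png

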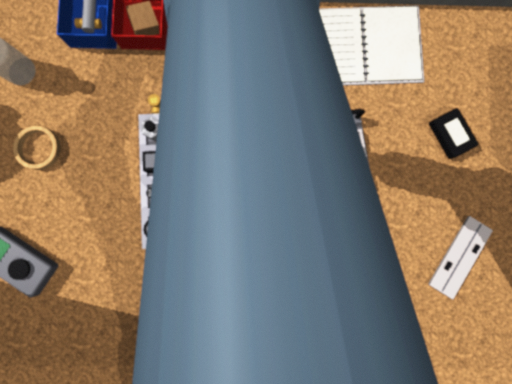

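The arm hides part of the test rack in both views, so I move it further aside for a full check.

Request:
{"api": "move_arm", "payload": {
  "series": [
    [2,0,0,0,0,0],
    [3,0,0,0,0,0],
    [3,0,0,0,0,0],
    [3,0,0,0,0,0],
    [3,0,0,0,0,0],
    [3,0,0,0,0,0],
    [3,0,0,0,0,0],
    [2,0,0,0,0,0],
    [1,0,0,0,0,0],
    [0,0,0,0,0,0]
  ]
}}

```text
time: 33.43
tcp_pos: [0.662, -0.2152, 0.1831]
tcp_rot: [[0.098, -0.995, 0.007], [-0.995, -0.098, 0.01], [-0.009, -0.008, -1.0]]
force: [-0.7, -0.3, -0.0]
finger_gap: 0.0855
```

Run:
```python
from meas import *
ce=np.array([.531,.170]); a=np.radians(4.1); ex=np.array([np.cos(a),np.sin(a)]); ey=np.array([-ex[1],ex[0]])
for n in ['top','scene']:
    s=snapshot(n); save(s,n+'_end2'); d=cv2.medianBlur(s['depth'],3); s['depth']=d; P=hm(s); z=P[...,2]
    for nm,h,k in [('round',.08,-96),('slim',.096,-32),('box',.078,32),('hexc',.09,96)]:
        c=ce+ex*k/1000
        m=(abs(z-h-.01)<.006)&(np.hypot(P[...,0]-c[0],P[...,1]-c[1])<.04)
        if m.sum()<5: print(nm,'none');continue
        c_=max(cv2.findContours(m.astype(np.uint8),0,1)[0],key=len)[:,0].astype(float)
        W=world(s,c_[:,0],c_[:,1],h+.01)
        r=cv2.minAreaRect((W[:,:2]*1000).astype(np.float32)); q=np.array(r[0])/1000-ce
        print(n,nm,'rack xy',(q@ex*1000).round(1),(q@ey*1000).round(1),np.round(r[1],1),'z',np.median(z[m]).round(4))
```

```text
top round rack xy -97.1 -1.1 [36.7 37.1] z 0.0905
top slim rack xy -31.8 -2.3 [18.2 20.1] z 0.1056
top box rack xy 29.6 -2.3 [38.  37.5] z 0.088
top hexc rack xy 93.0 -0.1 [20.  18.4] z 0.0992
scene round rack xy -95.8 -3.1 [38.9 39.8] z 0.0919
scene slim rack xy -30.4 -4.5 [17.2 23.7] z 0.107
scene box rack xy 31.4 -4.1 [40.7 40.6] z 0.0898
scene hexc rack xy 95.7 -2.3 [21.1 20.5] z 0.1007
```

View pics/scene_end2.png

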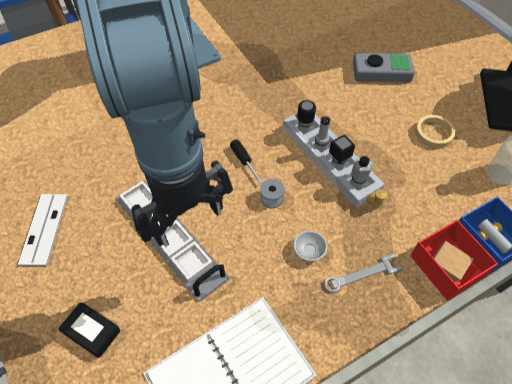

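All four stand within 5 mm of their pocket centres, at the right heights and upright, and the gripper is clear at z = 183 mm. I hand the job in.

```bash
python3 -c "
from cell import ticket,robot
print(robot.get_state()['dq'].round(3)); print(ticket.hand_in())"
```

```text
[-0.02  -0.009 -0.02   0.012 -0.004  0.     0.   ]
the job is handed in; nothing more can be done
None
```

All four sensors are in the test rack in reverse order, and I handed the job in at about 33.5 s. Starting from the pocket farthest from the brass inlet, they are round, slim, box and hex. Each was lowered until it touched the pocket floor, with about 7–18 N on the wrist, and then released.

**Last checks:** In the top and scene views, each sensor measured within 5 mm of its pocket centre, where the foot has 8 mm of play. The heads were at the heights expected for feet on the pocket floors, all upright. The wash cups had been seen empty earlier, and the gripper was open and clear of everything.

**Disagreements and failed checks:**
- The two cameras differed by 2–4 mm throughout, about what the calibration allows.
- The first end check was partly blocked by the arm, so I moved it aside and repeated it.
- The gripper opening read about 2 mm under the true head sizes on every grasp.
- Several short corrections over- or undershot by up to about 1.5 cm, high above the sensors, and I corrected them before going down.

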